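# Pack and click shut a two-layer slide transport case

### The arm

A 6-joint arm with a two-finger parallel gripper is mounted at the origin on the work surface. World frame = base frame: x ahead of the robot, y to its left, z up, the work surface at z = 0. Lengths are in m, angles in rad, forces in N, time in s.
With the tool pointing down it reaches from about 0.325 to 0.9 m from the base axis. Payload 6.1 kg.
Tool frame: the origin (TCP) lies at the very end of the fingers, on their centre line; the grasp point (between the pads) lies 19 mm behind it (manip.grip_depth is the distance from the TCP to the grasp point, in m); z points along the fingers, y is the direction in which the jaws open and shut (so a half turn about z gives the same grasp; the last joint's range is limited). The gripper opens to 87 mm and grips with 3 to 60 N. Pads are 19 mm wide; open, the fingers measure 117 mm over their backs; the gripper's body (75 mm by 190 mm) begins 51 mm behind the grasp point.
Start: joints at [-1.349, 0.22, 1.526, -0, 1.395, -0.126], TCP at [0.213, -0.588, 0.223] pointing down, gripper open.
Joint ranges: [-2.98, 2.98], [-0.91, 2.08], [0.09, 2.57], [-1.24, 4.39], [0.2, 2.65], [-2.68, 2.68]. Speed limits (rad/s): [2.57, 2.57, 3.01, 3.14, 3.14, 3.14].

### API

Orientations are given as a rotation vector (axis times angle).
In Python, from plant import manip, viewer gives the robot as it stands.
- The arm moves only by the tool carry_out, never from a script. Its arguments are lists of equal length, an entry for each row: "delta_pos": the shift along the tool's x, y, z in m, a list of three; "spin": the turn about the tool's z in degrees. A call has 1 to 12 rows; each row shifts and turns the pose as measured when the row begins, along the tool's axes as they then stand; what a row does not reach is not made up. A row lasts 1/12 s, in which the tool goes at most 41.7 mm and 7.16 degrees, less where a joint would pass 70% of its speed; a pose out of reach is approached as far as the arm can. A call with a gripper value outside its range is refused whole. "fingers" is the closure in counts, from 0 (fully open) to 255 (shut), set as the call begins (left out, the last holds). The fingers move at their own pace and stop on an object; "force" is the grip in N (left out, the last holds). Time passes only in rows, so rows that do not move let the fingers close. It gives the time, the measured TCP pose, the force and the opening at its end, in the units of the state.
- manip.get_state(): the state, without advancing time (a new reading comes with each control period).
- viewer.capture(name): name is "scene" or "top" or "wrist"; returns a dict with "pixels" (384x512x3 uint8, red, green, blue), "range_z" (384x512 float32, m along the optical axis (not along the pixel's ray), 0 where there is no reading), "fx", "fy", "cx", "cy" (pixels), "world_to_cam" (4x4, takes a point from world to camera coordinates). Camera axes: x right, y down, z forward; pixel columns grow to the right and rows downward; lengths in m; the calibration is good to about 2 mm. The wrist camera is an equidistant fisheye: a pixel r from the principal point sees the ray r / f radians off the axis. A picture is of the moment at which its call begins.
- manip.job_done(): hands the job in, once; it reports no verdict.
Trained networks look in a picture, given as the dict that the camera call returned (one of the last four; its "shot" number tells which), for a name from the list of things; names that differ only in an ending like _2 or _b are one class to them, and where a whole thing is asked for, a point or a joint stands for the part that bears it (a point fixed in the world has none). Each returns a list of dicts, best first, with "conf" (0 to 1); they miss things now and then, are a little off and sometimes report something else, mostly with a low value. They report only what shows in the picture. A call takes as long as a camera call. They do not tell look-alikes from the thing itself.
- viewer.regions_of(picture, name): "mask" (384x512 bool, what is visible of it) and "position" ([column, row] in pixels, amid what is visible of it).
The state is a dict: "t": time; "qpos": joint angles; "dq": joint speeds; "joint_torque": joint torques, N m; "eef_pos": TCP position; "ee_rot": TCP orientation; "force": force on the tool from outside, world axes, zero at the start; "moment": the same for the moment, N m; "finger_gap": finger opening in m.
Only numpy, scipy, OpenCV 4.12 (cv2) and the standard library are available. Lean on these libraries where they do the work, as an engineer would, in place of code of your own. Each camera call takes 0.05 s, during which the arm holds its last target.

### The job

Finish packing the slide transport case on the sloped stand: lay the blue-capped mailer flat in the free bottom pocket, fit the yellow divider level on its seats, then lay the orange-capped mailer flat in either pocket on top of it. Then slide the green lid along the rails, from the open end, fully home until its tongue clicks behind the ledge, and let go. Leave the mailer already packed in its pocket, and everything else on the bench where it stands.

Things in the scene. Friction and masses are not known exactly. Their poses are not given: they have to be found in the camera images.
- case: Open blue case, grey floor, fixed in an aluminium stand, tilted 0.5 rad (28.6 deg) about its y, low long side towards the robot; place and yaw vary. Origin: centre of its underside, 45 mm above the bench. x up the slope, y along its 184 mm length to the lid's entry end (robot's left), z square out of its floor. All 'case' mm are in this frame. Inside: x -50..50, y -88..88, floor z 5. Nothing hangs above.
- free_pocket (a point): Floor centre of the free bottom pocket, case (0, 44, 5), axes as the case. A mailer lies here flat, its length along case x. Ribs 5 mm high and 37 mm apart hold it near its ends; its middle is open for fingers (25 mm or more each side). The other pocket, at case (0, -44, 5), is taken by the white mailer. The case walls above rise to z 54 to 64.
- divider_seat (a point): Where the divider's origin ends, case (0, 0, 27), axes as the case: top level of four corner blocks (|x| over 40, |y| over 74).
- rail_mouth (a point): Middle of the lid rails' mouth at the entry end, case (0, 92, 54), axes as the case. The lid slides towards -y on ledges (top z 54, from |x| 50) between guides at |x| 58 that flare outward from y 92 to 104. Lips over the ledges, z 60.6..64, reach in to |x| 51, from y 74 down to -92: between y 74 and 92 the rails are open above.
- latch_ledge (a point): Ledge the tongue clicks behind, on the entry end wall (54 high): its top inner edge, case (0, 90, 58.5). 48 mm wide, inner face upright, a 27 deg ramp outside, from the top down to y 100.
- lid_home (a point): Where the lid's origin is when home, case (0, 2, 54), axes as the case; the lid's axes then match. Its front edge then touches the stop, the end wall at case y -88, 64 high. Hook behind the ledge: lid origin below case y 4.
- lid: Green lid, 112 (x) x 180 (y) mm, about 160 g, right side up on the bench. Origin: centre of its underside; z up, y towards the tongue end, which goes in last. Side flanges |x| 46..56, z 0..5, run in the rails with 1.6 mm play above, 2 mm each side (first 8 mm of the -y end narrowed to |x| 53, z 1..4.5). Raised panel |x| below 47, top z 10. Grip rib mid-top: x -25..25, y -6..6, z 10..26.
- tongue (a joint): Dark green sprung tongue of the lid, yellow tip, 38 wide, hinged at lid y 46, ending at y 93. Radians: 0 at rest, positive bent up. Its hook (lid y 83..86, down to lid z 0.5) meets the ramp with the lid about 14 mm short of home, is bent up about 0.05 to 0.1 rad and drops behind the ledge in the last 2 mm: a push of roughly 3 to 8 N.
- tongue_hook (a point): Lower outer edge of the hook under the tongue, lid (0, 86, 0.5) with the tongue at rest. Clicked: below case y 90, inside the ledge.
- divider: Yellow plate 94 (x) x 170 (y) x 4 mm, about 140 g, flat on the bench; 3 mm play each side in the case. Origin: centre of its underside, z up. Grip web in the middle: x -25..25, y -5..5, z 4..23. On top, two mailer pockets centred at y -48 and 48, length along x, between ribs 4 high, 37 apart. Same either way round.
- blue_mailer: White slide mailer with blue cap, 92 (x) x 32 (y) x 20 (z) mm, about 80 g, flat on the bench. Origin: centre of its underside; cap at +x. Either end may be uphill in the case.
- orange_mailer: The same mailer with an orange cap. In an upper pocket its origin is at divider (0, 48 or -48, 4), that is case (0, 48 or -48, 31), length along x.
- packed_mailer: The same mailer, all white, already in the bottom pocket at case (0, -44, 5); stays there.
- petri_dish: Bystander, not to be moved: lidded petri dish, 95 diameter x 18 high (mm). Origin: centre of its underside.
- oil_dropper: Bystander, not to be moved: small dropper bottle, 28 diameter x 62 high (mm). Origin: centre of its underside.
- stain_bottle: Bystander, not to be moved: amber reagent bottle, 60 diameter x 125 high (mm). Origin: centre of its underside.
- staining_jar: Bystander, not to be moved: square green glass staining jar with blue cap, 58 x 58 x 94 high (mm). Origin: centre of its underside.
- tally_counter: Bystander, not to be moved: grey hand tally counter, 64 x 48 x 40 high (mm). Origin: centre of its underside.
- pen: Bystander, not to be moved: orange pen with blue cap lying flat, 146 long and 10 thick (mm). Origin: underside, mid-length.
- rinse_bottle: Bystander, not to be moved: white rinse bottle with red cap and spout, 66 diameter, 178 high in all (mm). Origin: centre of its underside.
Not all that is in view belongs to the job. Several things have the shape of the divider; the one meant has the colours described above. What is shaped like the orange_mailer but pink is not meant.

How it is judged:
By the outcome, as a careful person would: the job done as asked, in the order asked, and still so for the second after the job is handed in, with the robot touching nothing.
It also fails if it takes over 72 s, if anything falls off the work surface, if the arm or the gripper's body presses on something with over 40 N, if the wrist force passes 120 N, or if a joint passes its speed limit or range.

## Working session

There is one attempt and no reset: what is moved stays moved. The work goes in short steps, Python scripts to look and compute and a tool call to move; the robot and the scene stay as the last step left them, time stands still between calls to the robot, and variables do not carry over. Pictures are saved under pics/ and viewed, and the job is handed in when it is done.

Besides the shell and the picture viewer there is one more tool, called after "Request:" by a JSON object that holds its "name" and its "arguments". carry_out: Moves the arm, as the interface text tells. Its arguments: {"type":"object","properties":{"delta_pos":{"type":"array","items":{"type":"array","items":{"type":"number"}}},"spin":{"type":"array","items":{"type":"number"}},"fingers":{"type":"number"},"force":{"type":"number"}},"required":["delta_pos","spin"]}

```bash
ls -la; mkdir -p pics
python3 - <<'E'
from plant import manip, viewer
import cv2,numpy as np
print(manip.get_state())
print([a for a in dir(manip) if a[0]!='_'],[a for a in dir(viewer) if a[0]!='_'],manip.grip_depth)
for n in ("scene","top","wrist"):
    c=viewer.capture(n); cv2.imwrite(f"pics/a_{n}.png",cv2.resize(c["pixels"][:,:,::-1],None,fx=1.5,fy=1.5))
    np.savez(f"a_{n}.npz",**{k:v for k,v in c.items()})
    print(n,c["fx"],c["cx"],c["cy"],c["world_to_cam"].round(3).tolist(),c.keys())
E
```

```text
total 12
drwxr-xr-x  3 agent agent 4096 Dec  6 21:19 .
drwxr-xr-x 23 root  root  4096 Dec  6 21:19 ..
drwxr-xr-x  2 agent agent 4096 Dec  6 21:19 pics
{'t': 0.0, 'qpos': array([-1.34908781e+00,  2.21215851e-01,  1.52764481e+00, -2.25901068e-05,
        1.39469094e+00, -1.26097891e-01]), 'dq': array([ 0.00118636,  0.00226784,  0.00061581, -0.00010219,  0.00074721,
        0.00028488]), 'joint_torque': array([-1.69168405e-03, -4.94617903e+01, -3.87375140e+01,  6.97969529e-02,
        5.71551849e-02, -1.30173944e-04]), 'eef_pos': array([ 0.21287245, -0.58695589,  0.22142579]), 'ee_rot': array([-3.09228049e+00, -5.43251228e-01,  1.81822020e-04]), 'force': array([0.22324385, 0.52180921, 0.04846394]), 'moment': array([-0.0157476 ,  0.0107814 ,  0.03494596]), 'finger_gap': 0.08730999264764192}
['MotionError', 'get_state', 'grip_depth', 'job_done'] ['capture', 'regions_of'] 0.0187
scene 380.1517041055535 253.57138253644177 195.19791023557136 [[0.754, 0.656, -0.01, -0.376], [0.362, -0.428, -0.828, -0.121], [-0.548, 0.621, -0.56, 1.743], [0.0, 0.0, 0.0, 1.0]] dict_keys(['pixels', 'range_z', 'fx', 'fy', 'cx', 'cy', 'world_to_cam', 'shot'])
top 371.204192512373 255.42646003378292 197.08410547414064 [[-0.005, -1.0, -0.019, 0.021], [-0.998, 0.006, -0.069, 0.518], [0.069, 0.019, -0.997, 1.242], [0.0, 0.0, 0.0, 1.0]] dict_keys(['pixels', 'range_z', 'fx', 'fy', 'cx', 'cy', 'world_to_cam', 'shot'])
wrist 297.3186396354542 253.37691334486198 191.28425504451693 [[0.341, -0.94, -0.002, -0.623], [-0.912, -0.331, 0.243, -0.029], [-0.229, -0.082, -0.97, 0.388], [0.0, 0.0, 0.0, 1.0]] dict_keys(['pixels', 'range_z', 'fx', 'fy', 'cx', 'cy', 'world_to_cam', 'shot'])
```

View pics/a_scene.png

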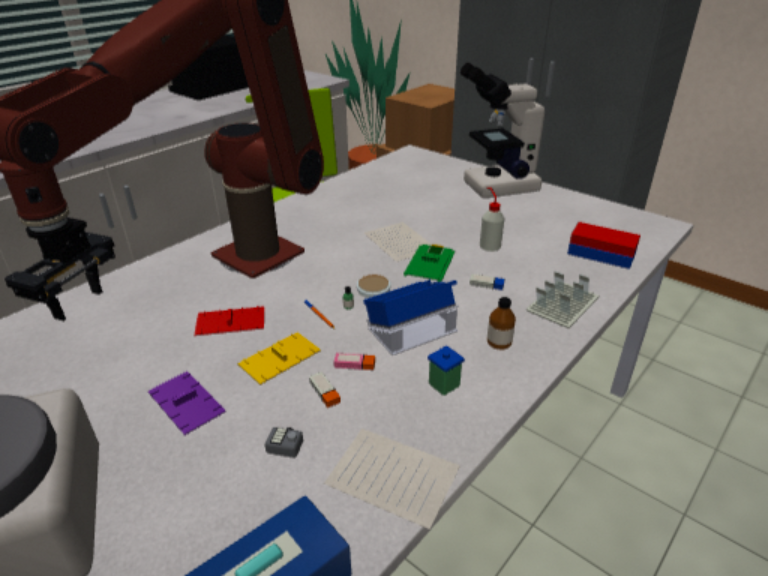

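View pics/a_top.png

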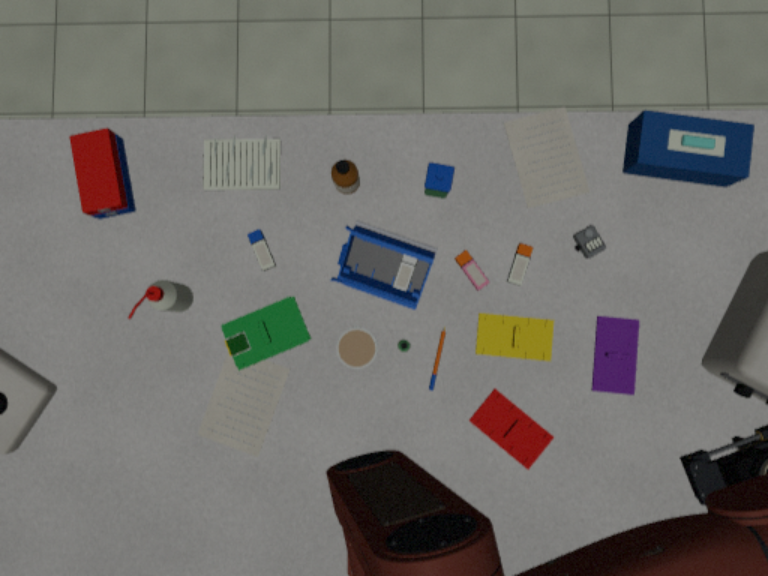

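View pics/a_wrist.png

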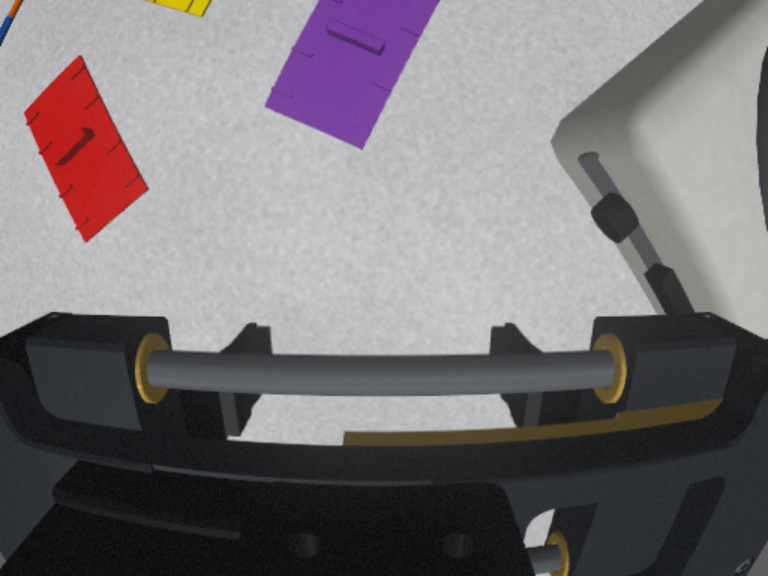

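```bash
cat > h.py <<'E'
import numpy as np,cv2
from scipy.spatial.transform import Rotation as R
def rays(c,uv):
    uv=np.asarray(uv,float); x=(uv[:,0]-c["cx"])/c["fx"]; y=(uv[:,1]-c["cy"])/c["fy"]
    return np.c_[x,y,np.ones(len(x))]
def raysf(c,uv):
    uv=np.asarray(uv,float); x=(uv[:,0]-c["cx"])/c["fx"]; y=(uv[:,1]-c["cy"])/c["fy"]
    r=np.hypot(x,y)+1e-12; t=np.tan(r)/r
    return np.c_[x*t,y*t,np.ones(len(x))]
def cloud(c,mask,fish=False):
    v,u=np.nonzero(mask&(c["range_z"]>0)); d=c["range_z"][v,u]
    p=(raysf if fish else rays)(c,np.c_[u,v])*d[:,None]
    W=np.linalg.inv(c["world_to_cam"])
    return p@W[:3,:3].T+W[:3,3], np.c_[u,v]
def proj(c,P,fish=False):
    p=np.atleast_2d(P)@c["world_to_cam"][:3,:3].T+c["world_to_cam"][:3,3]
    a=p[:,:2]/p[:,2:]
    if fish:
        r=np.hypot(*p[:,:2].T); th=np.arctan2(r,p[:,2]); a=p[:,:2]/(r[:,None]+1e-12)*th[:,None]
    return a*[c["fx"],c["fy"]]+[c["cx"],c["cy"]]
def rect(P):
    r=cv2.minAreaRect((P[:,:2]*1000).astype(np.float32))
    (cx,cy),(w,h),a=r
    if w<h: w,h,a=h,w,a+90
    return round(cx,1),round(cy,1),round(w,1),round(h,1),round(a%180,1)
E
python3 - <<'E'
from plant import manip, viewer
from h import *
for cam in ("top","scene"):
    c=viewer.capture(cam); np.savez(f"b_{cam}.npz",**c)
    for n in ("blue_mailer","orange_mailer","divider","lid","case","packed_mailer","tongue"):
        for r in viewer.regions_of(c,n)[:5]:
            P,uv=cloud(c,cv2.erode(r["mask"].astype(np.uint8),np.ones((1,1)))>0)
            if len(P)<5: continue
            print(cam,n,round(r["conf"],2),np.round(r["position"]),len(P),np.percentile(P[:,2]*1000,[5,50,95]).round(1),rect(P),c["pixels"][uv[:,1],uv[:,0]].mean(0).round())
            np.save(f"m_{cam}_{n}_{int(r['position'][0])}.npy",P)
E
```

```text
top blue_mailer 0.85 [174. 166.] 285 [ 0.2 18.6 23.1] (625.0, 299.8, 93.0, 38.5, 23.7) [104. 112. 118.]
top orange_mailer 0.81 [346. 177.] 287 [ 6.8 18.6 23.7] (591.0, -294.0, 97.7, 36.0, 159.9) [130. 115.  97.]
top orange_mailer 0.35 [292. 117.] 389 [20.3 82.6 89.6] (785.9, -109.0, 86.4, 57.9, 169.3) [ 29.  62. 103.]
top orange_mailer 0.17 [388. 162.] 287 [15.9 29.9 39.6] (636.4, -443.9, 61.9, 56.6, 25.1) [79. 81. 80.]
top divider 0.82 [340. 287.] 1477 [-1.2  3.5  9.5] (215.7, -266.5, 174.3, 97.8, 50.1) [129.  26.  24.]
top divider 0.72 [255. 178.] 2342 [ 28.2  59.6 127.5] (589.9, 15.6, 206.0, 155.9, 70.2) [56. 71. 94.]
top divider 0.69 [342. 226.] 1296 [-0.9  3.4  9.7] (425.3, -279.8, 168.1, 94.1, 86.0) [145. 133.  28.]
top divider 0.57 [408. 238.] 1390 [-0.9  3.6  9.1] (381.7, -504.4, 170.4, 96.8, 174.7) [ 78.  37. 101.]
top lid 0.75 [176. 222.] 1707 [ 2.6  8.9 15.1] (436.2, 291.7, 188.0, 114.2, 112.4) [ 34. 101.  50.]
top case 0.55 [252. 175.] 2367 [ 27.9  59.6 127.5] (590.6, 16.8, 210.8, 156.2, 69.8) [56. 71. 94.]
top packed_mailer 0.68 [270. 182.] 184 [47.2 62.7 79.7] (562.5, -
[... 1094 characters left out ...]
 0.98 [285. 174.] 599 [ 0.5  9.6 19.1] (467.3, 234.3, 375.1, 125.2, 117.6) [ 17. 105.  41.]
scene lid 0.62 [289. 164.] 53 [ 2.8  9.1 13.7] (406.6, 364.4, 81.1, 37.4, 111.2) [32. 72. 19.]
scene case 0.84 [274. 204.] 1337 [ 58.2  87.5 127.2] (593.8, 41.7, 253.2, 149.2, 69.1) [17. 42. 92.]
scene packed_mailer 0.62 [273. 202.] 1347 [ 50.1  86.2 127.2] (561.8, 53.3, 255.9, 213.3, 70.9) [19. 44. 93.]
scene tongue 0.69 [215. 212.] 12 [ 6.2  9.5 12.3] (401.8, -108.0, 31.8, 8.4, 162.1) [171.  72.  12.]
scene tongue 0.39 [288. 162.] 49 [ 6.2  9.1 13.9] (412.7, 351.4, 51.9, 36.4, 126.4) [26. 67. 14.]
scene tongue 0.35 [284. 176.] 557 [ 3.3  9.9 20.4] (434.0, 291.3, 191.5, 115.9, 111.8) [ 11. 103.  36.]
```

```bash
cat >> h.py <<'E'
def plan(st,target,yaw=None,step=0.040,zfirst=False,n=None):
    """rows to go from current to target TCP (world), tool-x yaw deg; tool pointing down"""
    p=np.array(st["eef_pos"]); Rm=R.from_rotvec(st["ee_rot"]).as_matrix()
    y0=np.degrees(np.arctan2(Rm[1,0],Rm[0,0])); tilt=np.degrees(np.arccos(-Rm[2,2]))
    dy=0 if yaw is None else (yaw-y0+180)%360-180
    d=np.array(target)-p; N=n or int(max(1,np.ceil(np.linalg.norm(d)/step),np.ceil(abs(dy)/7.0)))
    rows=[];sp=[]
    for i in range(N):
        a=np.radians(y0+dy*i/N); c,s=np.cos(a),np.sin(a)
        w=d/N; rows.append([round(c*w[0]+s*w[1],4),round(s*w[0]-c*w[1],4),round(-w[2],4)]); sp.append(round(-dy/N,2))
    print("yaw0 %.2f tilt %.2f dist %.1fmm dyaw %.1f N %d"%(y0,tilt,np.linalg.norm(d)*1000,dy,N)); print(rows);print(sp)
E
python3 - <<'E'
from plant import manip
from h import *
s=manip.get_state(); c=np.load("a_wrist.npz")
W=np.linalg.inv(c["world_to_cam"]); Rm=R.from_rotvec(s["ee_rot"]).as_matrix()
print("cam in tool",Rm.T@(W[:3,3]-s["eef_pos"]),"axis in tool",Rm.T@W[:3,2], "camx",Rm.T@W[:3,0])
plan(s,(.47,.13,.36),20)
P=np.load("m_top_blue_mailer_174.npy"); print(rect(P[P[:,2]>.014]))
P=np.load("m_top_orange_mailer_346.npy"); print(rect(P[P[:,2]>.014]))
for n in ("m_top_divider_342","m_top_lid_176"):
    P=np.load(n+".npy"); print(rect(P))
E
```

```text
cam in tool [ 0.06617601 -0.00138944 -0.15974172] axis in tool [-0.24344965 -0.00159023  0.96991223] camx [4.52141066e-04 9.99998361e-01 1.75304856e-03]
yaw0 19.93 tilt 0.00 dist 774.5mm dyaw 0.1 N 20
[[np.float64(0.0243), np.float64(-0.0294), np.float64(-0.0069)], [np.float64(0.0243), np.float64(-0.0293), np.float64(-0.0069)], [np.float64(0.0243), np.float64(-0.0293), np.float64(-0.0069)], [np.float64(0.0243), np.float64(-0.0293), np.float64(-0.0069)], [np.float64(0.0243), np.float64(-0.0293), np.float64(-0.0069)], [np.float64(0.0243), np.float64(-0.0293), np.float64(-0.0069)], [np.float64(0.0243), np.float64(-0.0293), np.float64(-0.0069)], [np.float64(0.0243), np.float64(-0.0293), np.float64(-0.0069)], [np.float64(0.0243), np.float64(-0.0293), np.float64(-0.0069)], [np.float64(0.0243), np.float64(-0.0293), np.float64(-0.0069)], [np.float64(0.0243), np.float64(-0.0293), np.float64(-0.0069)], [np.float64(0.0243), np.float64(-0.0293), np.float64(-0.0069)], [np.float64(0.0243), np.float64(-0.0293), np.float64(-0.0069)], [np.float64(0.0243), np.float64(-0.0293), np.float64(-0.0069)], [n
[... 315 characters left out ...]
], [np.float64(0.0243), np.float64(-0.0293), np.float64(-0.0069)]]
[np.float64(-0.0), np.float64(-0.0), np.float64(-0.0), np.float64(-0.0), np.float64(-0.0), np.float64(-0.0), np.float64(-0.0), np.float64(-0.0), np.float64(-0.0), np.float64(-0.0), np.float64(-0.0), np.float64(-0.0), np.float64(-0.0), np.float64(-0.0), np.float64(-0.0), np.float64(-0.0), np.float64(-0.0), np.float64(-0.0), np.float64(-0.0), np.float64(-0.0)]Traceback (most recent call last):
  File "<stdin>", line 7, in <module>
    fid = stack.enter_context(open(os.fspath(file), "rb"))
                              ~~~~^^^^^^^^^^^^^^^^^^^^^^^
FileNotFoundError: [Errno 2] No such file or directory: 'm_top_blue_mailer_174.npy'
```

Request:
{"name": "carry_out", "arguments": {"delta_pos": [[0.0245,-0.03,-0.008],[0.0245,-0.03,-0.008],[0.0245,-0.03,-0.008],[0.0245,-0.03,-0.008],[0.0245,-0.03,-0.008],[0.0245,-0.03,-0.008],[0.0245,-0.03,-0.008],[0.0245,-0.03,-0.008],[0.0245,-0.03,-0.008],[0.0245,-0.03,-0.008],[0.0245,-0.03,-0.008],[0.0245,-0.03,-0.008]], "spin": [0,0,0,0,0,0,0,0,0,0,0,0], "fingers": 0}}

```text
t: 1.95
eef_pos: [0.3686, -0.136, 0.3184]
ee_rot: [-3.093, -0.52, -0.003]
force: [1.5, 0.1, -1.1]
finger_gap: 0.0869
```

```bash
python3 - <<'E'
import re
s=open('h.py').read()
i=s.index("def plan")
s=s[:i]+'''
def plan(st,target,yaw=None,step=0.040,n=None):
    p=np.array(st["eef_pos"]); Rm=R.from_rotvec(st["ee_rot"]).as_matrix()
    y0=np.degrees(np.arctan2(Rm[1,0],Rm[0,0])); tilt=np.degrees(np.arccos(min(1,-Rm[2,2])))
    dy=0 if yaw is None else (yaw-y0+180)%360-180
    d=np.array(target)-p; N=n or int(max(1,np.ceil(np.linalg.norm(d)/step),np.ceil(abs(dy)/7.0)))
    print("t %.2f at %s yaw0 %.2f tilt %.2f dist %.1fmm dyaw %.2f N %d"%(st["t"],np.round(p*1000,1),y0,tilt,np.linalg.norm(d)*1000,dy,N))
    for i in range(N):
        a=np.radians(y0+dy*i/N); c,s=np.cos(a),np.sin(a)
        w=d/N; r=[round(float(c*w[0]+s*w[1]),4),round(float(s*w[0]-c*w[1]),4),round(float(-w[2]),4)]
        if abs(dy)/N>.3 or i==0: print(r,end=" ")
    print("spin",round(float(-dy/N),2),"x",N)
'''
open('h.py','w').write(s)
E
ls
python3 - <<'E'
from plant import manip
from h import *
plan(manip.get_state(),(.47,.13,.36),20)
E
```

```text
a_scene.npz
a_top.npz
a_wrist.npz
b_scene.npz
b_top.npz
h.py
m_scene_blue_mailer_322.npy
m_scene_case_274.npy
m_scene_divider_125.npy
m_scene_divider_156.npy
m_scene_divider_216.npy
m_scene_lid_284.npy
m_scene_lid_289.npy
m_scene_orange_mailer_217.npy
m_scene_orange_mailer_235.npy
m_scene_packed_mailer_273.npy
m_scene_tongue_215.npy
m_scene_tongue_283.npy
m_scene_tongue_288.npy
m_top_blue_mailer_173.npy
m_top_case_252.npy
m_top_divider_255.npy
m_top_divider_340.npy
m_top_divider_341.npy
m_top_divider_408.npy
m_top_lid_176.npy
m_top_orange_mailer_292.npy
m_top_orange_mailer_345.npy
m_top_orange_mailer_388.npy
m_top_packed_mailer_270.npy
m_top_packed_mailer_292.npy
m_top_tongue_161.npy
m_top_tongue_344.npy
m_top_tongue_391.npy
pics
t 1.95 at [ 368.6 -136.   318.4] yaw0 19.10 tilt 0.29 dist 287.7mm dyaw 0.90 N 8
[0.0229, -0.0273, -0.0052] spin -0.11 x 8
```

Request:
{"name": "carry_out", "arguments": {"delta_pos": [[0.023,-0.0275,-0.005],[0.023,-0.0275,-0.005],[0.023,-0.0275,-0.005],[0.023,-0.0275,-0.005],[0.023,-0.0275,-0.005],[0.023,-0.0275,-0.005],[0.023,-0.0275,-0.005],[0,0,0],[0,0,0]], "spin": [0,0,0,0,0,0,0,0,0]}}

```text
t: 2.7
eef_pos: [0.4605, 0.1194, 0.362]
ee_rot: [-3.093, -0.537, -0.023]
force: [-0.3, -0.0, 0.9]
finger_gap: 0.0872
```

Run:
```python
from plant import manip, viewer
from h import *
c=viewer.capture("wrist"); np.savez("c_wrist.npz",**c)
cv2.imwrite("pics/c_wrist.png",cv2.resize(c["pixels"][:,:,::-1],None,fx=1.5,fy=1.5))
for n in ("blue_mailer","case","lid"):
    for r in viewer.regions_of(c,n)[:2]:
        P,uv=cloud(c,r["mask"],True)
        if len(P)<5: continue
        print(n,round(r["conf"],2),np.round(r["position"]),len(P),np.percentile(P[:,2]*1000,[5,50,95]).round(1),rect(P))
        np.save(f"w_{n}_{int(r['position'][0])}.npy",P)
print(manip.get_state()["eef_pos"],manip.get_state()["qpos"])
```

```text
blue_mailer 0.88 [187.  39.] 981 [ 7.  18.6 20.2] (624.9, 302.1, 93.1, 37.7, 23.2)
blue_mailer 0.36 [363. 132.] 1140 [43.3 64.1 83.9] (569.4, -29.2, 82.3, 45.4, 160.6)
case 0.95 [334. 110.] 9666 [ 28.4  61.2 126.8] (587.8, -12.1, 249.0, 171.9, 70.3)
lid 0.96 [161. 141.] 5692 [ 3.4  8.8 11.9] (434.7, 294.9, 191.0, 113.2, 113.0)
lid 0.24 [336. 111.] 9789 [ 28.2  61.3 126.8] (587.9, -10.9, 247.6, 173.3, 69.8)
[0.46022374 0.11686631 0.36173159] [ 0.07984863 -0.21291872  1.70478054  0.0034647   1.63534467  1.31212945]
```

View pics/c_wrist.png

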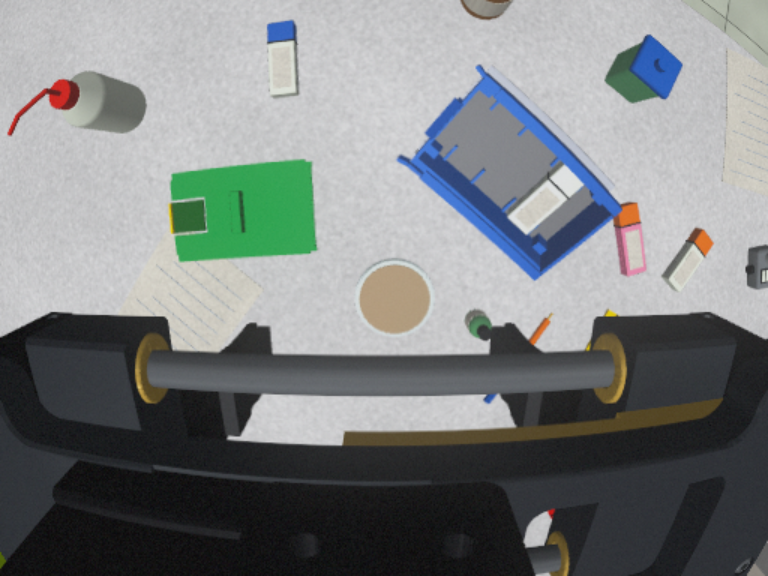

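```bash
cat >> h.py <<'E'
def caseT(ox,oy,yawdeg,oz=45.,tilt=0.5):
    M=(R.from_euler('z',yawdeg,degrees=True)*R.from_euler('y',-tilt)).as_matrix()
    return M,np.array([ox,oy,oz])
E
cat > fit.py <<'E'
from h import *
import sys
from scipy.optimize import least_squares
B=[]
def b(x0,x1,y0,y1,z0,z1): B.append(((x0,y0,z0),(x1,y1,z1)))
b(-50,50,-88,88,0,5); b(-46,46,-60,-28,5,25)
for s in (-1,1):
    f=lambda a,c:(min(s*a,s*c),max(s*a,s*c))
    b(*f(50,62),-92,92,0,54); b(*f(58,62),-92,92,54,64); b(*f(51,62),-92,74,60.6,64)
    for t in (-1,1): b(*f(40,50),*sorted((t*74,t*88)),5,27)
b(-62,62,-92,-88,0,64); b(-62,62,88,92,0,54)
lo=np.array([q[0] for q in B],float);hi=np.array([q[1] for q in B],float)
def dist(p):
    c=(lo+hi)/2;h=(hi-lo)/2
    q=np.abs(p[:,None]-c)-h
    d=np.linalg.norm(np.maximum(q,0),axis=2)+np.minimum(q.max(2),0)
    return d.min(1)
def fitcloud(P,x0=(590,0,-20,0),withz=True):
    P=P*1000
    M,o=caseT(*x0[:3]); L=(P-o)@M; P=P[(abs(L[:,0])<75)&(abs(L[:,1])<115)&(L[:,2]>-2)&(L[:,2]<80)]
    rng=np.random.default_rng(0); P=P[rng.choice(len(P),min(4000,len(P)),False)]
    def f(v):
        M,o=caseT(v[0],v[1],v[2],45+v[3]); L=(P-o)@M
        return np.clip(dist(L),-6,6)
    best=None
    for st in [(x0[0]+a,x0[1]+e,x0[2],0) for a in(-8,0,8) for e in(-8,0,8)]:
        r=least_squares(f,st,loss='soft_l1',f_scale=1.0)
        if best is None or r.cost<best.cost: best=r
    return best.x,best.cost,np.percentile(abs(f(best.x)),[50,80,95])
if __name__=="__main__":
    W=np.load("w_case_334.npy") if 0 else np.load([f for f in __import__('glob').glob("w_case_*.npy")][0])
    print("wrist",fitcloud(W))
    T=np.load("m_top_case_252.npy"); print("top",fitcloud(T))
    S=np.load("m_scene_case_274.npy"); print("scene",fitcloud(S))
    P=np.load([f for f in __import__('glob').glob("w_blue*_1*.npy")][0]); print(rect(P[P[:,2]>.015]),len(P))
    P=np.load("m_top_blue_mailer_173.npy"); print(rect(P[P[:,2]>.014]))
    P=np.load([f for f in __import__('glob').glob("w_lid_1*.npy")][0]); print("lid",rect(P),rect(P[P[:,2]>.007]))
E
python3 fit.py
```

```text
wrist (array([595.40940831,  12.48450543, -19.6749124 ,  -1.23482423]), np.float64(1544.1697827570479), array([0.57190663, 1.17439333, 2.38974552]))
top (array([594.03961148,   6.94634235, -19.72172488,   1.18247515]), np.float64(1916.0017320799452), array([1.09787855, 2.09812115, 4.43603896]))
scene (array([598.76154006,   7.01200036, -19.89625714,   1.50649299]), np.float64(1174.4653542860372), array([1.13193676, 2.35029694, 4.23052557]))
(625.8, 300.5, 92.8, 32.7, 22.9) 981
(626.2, 297.6, 92.5, 33.0, 23.0)
lid (434.7, 294.9, 191.0, 113.2, 113.0) (435.9, 291.8, 184.4, 95.0, 112.6)
```

```bash
cat > draw.py <<'E'
from h import *
from fit import B
def overlay(c,v,fish,out,crop,sc=4):
    M,o=caseT(v[0],v[1],v[2],45+v[3])
    im=cv2.resize(c["pixels"][:,:,::-1],None,fx=sc,fy=sc,interpolation=cv2.INTER_CUBIC)
    L=[[(-50,-88,5),(50,-88,5),(50,88,5),(-50,88,5)],[(-46,-60,25),(46,-60,25),(46,-28,25),(-46,-28,25)],
       [(51,-92,64),(51,74,64)],[(-51,-92,64),(-51,74,64)],[(-51,-88,64),(51,-88,64)],[(-50,88,54),(50,88,54)],[(-50,92,54),(50,92,54)]]
    for l in L:
        p=[]
        l=l+[l[0]] if len(l)>2 else l
        q=np.concatenate([np.linspace(a,b,20) for a,b in zip(l[:-1],l[1:])])
        uv=proj(c,(q@M.T+o)/1000,fish)
        cv2.polylines(im,[((uv+.5)*sc).astype(np.int32)],False,(0,255,255),1)
    x,y,w,h=crop; cv2.imwrite(out,im[y*sc:(y+h)*sc,x*sc:(x+w)*sc])
E
python3 - <<'E'
from draw import *
c=dict(np.load("c_wrist.npz")); overlay(c,(595.4,12.5,-19.7,-1.2),True,"pics/ov_w.png",(255,40,170,150))
c=dict(np.load("b_top.npz")); overlay(c,(594,6.9,-19.7,1.2),False,"pics/ov_t.png",(215,140,85,75),8)
E
```

```text
(no output)
```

View pics/ov_w.png

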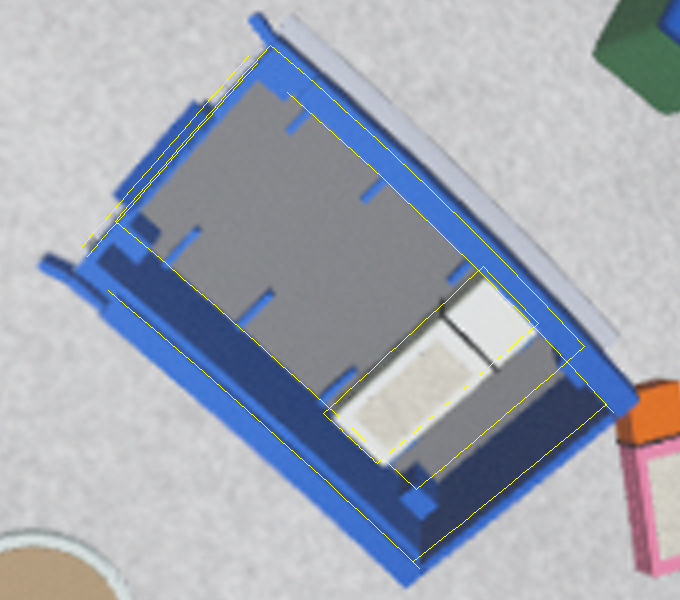

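View pics/ov_t.png

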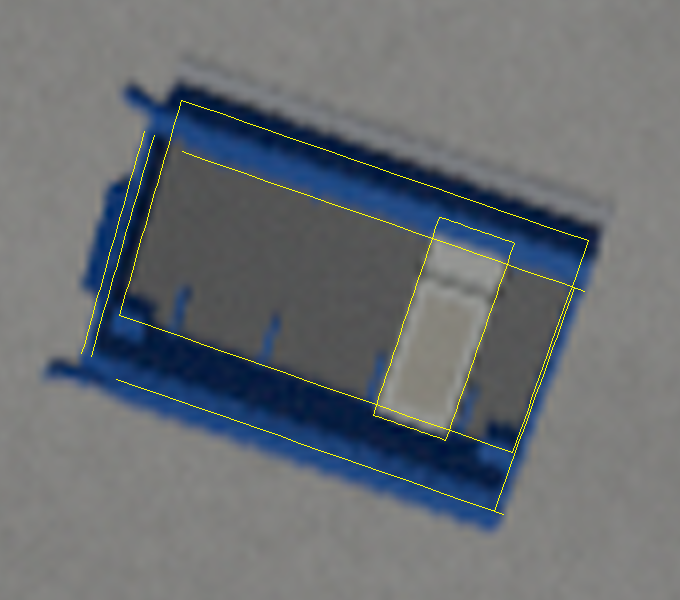

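```bash
cat > faces.py <<'E'
from h import *
def faces(P,v,ver=True):
    M,o=caseT(v[0],v[1],v[2],45+v[3]); L=(P*1000-o)@M
    x,y,z=L.T
    r={}
    def rep(n,m,a,exp):
        if m.sum()>15:
            q=a[m]; med=np.median(q); q=q[abs(q-med)<3]; print(n,len(q),"median %.2f exp %.1f sd %.2f"%(np.median(q),exp,q.std()))
    rep("floor",(abs(x)<35)&(y>-20)&(y<80)&(abs(z-5)<8),z,5)
    rep("floor up",(x>20)&(x<40)&(y>-20)&(y<80)&(abs(z-5)<8),z,5)
    rep("floor dn",(x<-10)&(x>-30)&(y>-20)&(y<80)&(abs(z-5)<8),z,5)
    rep("down wall",(abs(x+50)<8)&(abs(y)<70)&(z>20)&(z<50),x,-50)
    rep("down wall y+",(abs(x+50)<8)&(y>20)&(y<70)&(z>20)&(z<50),x,-50)
    rep("down wall y-",(abs(x+50)<8)&(y<-20)&(y>-70)&(z>20)&(z<50),x,-50)
    rep("endwall -",(abs(y+88)<8)&(abs(x)<40)&(z>30)&(z<58),y,-88)
    rep("endwall - up",(abs(y+88)<8)&(x>10)&(x<40)&(z>30)&(z<58),y,-88)
    rep("endwall +",(abs(y-88)<8)&(abs(x)<40)&(z>15)&(z<50),y,88)
    rep("mailer top",(abs(x)<30)&(abs(y+44)<12)&(abs(z-25)<8),z,25)
    rep("lip up top",(x>53)&(x<60)&(y>-80)&(y<70)&(abs(z-64)<6),z,64)
    rep("lip dn top",(x<-53)&(x>-60)&(y>-80)&(y<70)&(abs(z-64)<6),z,64)
    m=(x>53)&(x<58)&(abs(y)<60)&(abs(z-64)<6)
    k=(abs(z-25)<4)&(abs(y+44)<25)&(abs(x)<60)
    if k.sum()>20: print("packed mailer extent x",np.percentile(x[k],[1,99]).round(1),"y",np.percentile(y[k],[2,98]).round(1))
    k=(abs(z-64)<2.5)&(abs(y)<60)
    for s in(1,-1):
        kk=k&(s*x>40)
        if kk.sum()>20: print("lip side",s,"x range",np.percentile(x[kk],[2,98]).round(1))
E
python3 - <<'E'
from faces import *
import glob
faces(np.load(glob.glob("w_case_*.npy")[0]),(592,9,-19.7,0))
print("TOP"); faces(np.load("m_top_case_252.npy"),(592,9,-19.7,0))
E
```

```text
floor 2423 median 2.79 exp 5.0 sd 0.90
floor up 708 median 2.86 exp 5.0 sd 0.92
floor dn 670 median 2.85 exp 5.0 sd 0.92
down wall 582 median -48.87 exp -50.0 sd 0.52
down wall y+ 214 median -48.88 exp -50.0 sd 0.63
down wall y- 201 median -48.98 exp -50.0 sd 0.44
endwall - 337 median -87.27 exp -88.0 sd 0.52
endwall - up 136 median -87.31 exp -88.0 sd 0.51
endwall + 13 median 92.23 exp 88.0 sd 1.39
lip up top 494 median 61.87 exp 64.0 sd 0.91
lip dn top 386 median 61.78 exp 64.0 sd 0.78
packed mailer extent x [-49.8  44.6] y [-67.1 -20.5]
lip side 1 x range [52.3 63. ]
lip side -1 x range [-59.9 -49.7]
TOP
floor 449 median 2.69 exp 5.0 sd 1.45
floor up 80 median 2.70 exp 5.0 sd 1.34
floor dn 135 median 3.29 exp 5.0 sd 1.51
down wall 152 median -47.80 exp -50.0 sd 0.98
down wall y+ 52 median -47.80 exp -50.0 sd 1.16
down wall y- 54 median -47.78 exp -50.0 sd 0.79
endwall + 38 median 86.27 exp 88.0 sd 0.83
lip up top 85 median 61.89 exp 64.0 sd 1.36
lip dn top 79 median 61.33 exp 64.0 sd 1.53
packed mailer extent x [-49.   58.3] y [-66.9 -22.1]
lip side 1 x range [54.  64.9]
lip side -1 x range [-59.2 -48.1]
```

Run:
```python
from plant import manip
from h import *
plan(manip.get_state(),(.630,.295,.14),23)
```

```text
t 2.90 at [460.2 116.9 361.7] yaw0 19.41 tilt 0.85 dist 331.2mm dyaw 3.59 N 9
[0.0244, -0.0124, 0.0246] [0.0245, -0.0122, 0.0246] [0.0245, -0.0121, 0.0246] [0.0246, -0.0119, 0.0246] [0.0247, -0.0117, 0.0246] [0.0248, -0.0115, 0.0246] [0.0249, -0.0114, 0.0246] [0.0249, -0.0112, 0.0246] [0.025, -0.011, 0.0246] spin -0.4 x 9
```

Request:
{"name": "carry_out", "arguments": {"delta_pos": [[0.0245,-0.012,0.0245],[0.0245,-0.012,0.0245],[0.0245,-0.012,0.0245],[0.0245,-0.012,0.0245],[0.0245,-0.012,0.0245],[0.0245,-0.0115,0.0245],[0.0245,-0.0115,0.0245],[0.0245,-0.0115,0.0245],[0.0245,-0.0115,0.0245],[0,0,0],[0,0,0]], "spin": [-0.4,-0.4,-0.4,-0.4,-0.4,-0.4,-0.4,-0.4,-0.4,0,0]}}

```text
t: 3.82
eef_pos: [0.6458, 0.2801, 0.1359]
ee_rot: [3.081, 0.584, 0.03]
force: [-0.4, 0.2, 0.1]
finger_gap: 0.0867
```

```bash
cat > look.py <<'E'
from plant import manip, viewer
from h import *
def look(name,out,zmin,zmax,near=None,save=True):
    c=viewer.capture("wrist"); s=manip.get_state()
    cv2.imwrite(f"pics/{out}.png",cv2.resize(c["pixels"][:,:,::-1],None,fx=1.5,fy=1.5))
    for r in viewer.regions_of(c,name)[:2]:
        P,uv=cloud(c,r["mask"],True)
        if len(P)<30: continue
        print(name,round(r["conf"],2),np.round(r["position"]),len(P),np.percentile(P[:,2]*1000,[5,50,95]).round(1))
        q=P[(P[:,2]>zmin)&(P[:,2]<zmax)]
        if len(q)>20: print(rect(q))
    np.savez(f"{out}.npz",**c)
    return c,s
E
python3 - <<'E'
from look import *
c,s=look("blue_mailer","d1",.013,.03)
plan(s,(.64,.305,.09),23)
E
```

```text
blue_mailer 0.95 [225. 192.] 2780 [16.9 18.6 19.8]
(630.3, 302.8, 82.8, 32.9, 23.3)
t 3.87 at [644.8 279.5 135.1] yaw0 21.43 tilt 1.04 dist 52.0mm dyaw 1.57 N 2
[0.0024, -0.0128, 0.0225] [0.0026, -0.0127, 0.0225] spin -0.78 x 2
```

View pics/d1.png

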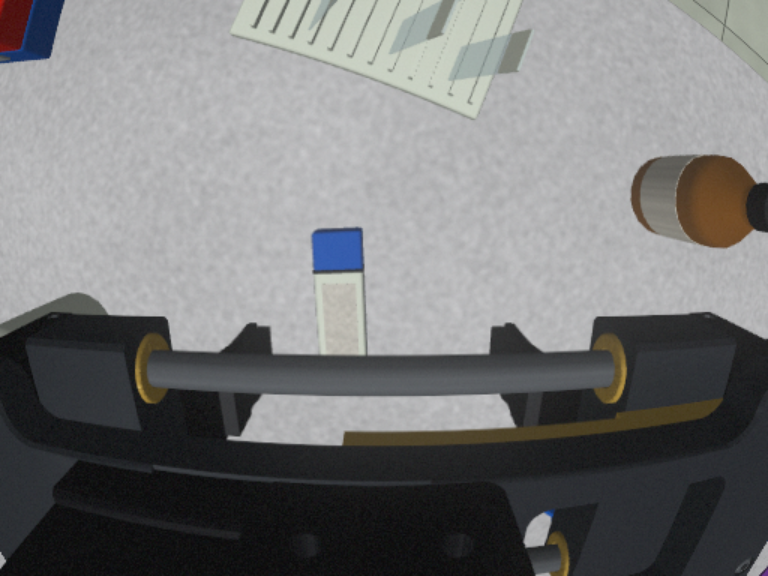

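Run:
```python
from look import *
plan(manip.get_state(),(.640,.307,.011),23.3,step=.025)
s=manip.get_state();Rm=R.from_rotvec(s["ee_rot"]).as_matrix();print(Rm[:,2])
```

```text
t 3.92 at [645.  279.6 137. ] yaw0 21.44 tilt 1.15 dist 129.0mm dyaw 1.86 N 6
[0.0009, -0.0046, 0.021] [0.0009, -0.0045, 0.021] [0.0009, -0.0045, 0.021] [0.001, -0.0045, 0.021] [0.001, -0.0045, 0.021] [0.001, -0.0045, 0.021] spin -0.31 x 6
[ 0.02001846 -0.00165962 -0.99979823]
```

```bash
python3 - <<'E'
s=open('h.py').read()
i=s.index("    for i in range(N):\n        a=np.radians(y0+dy*i/N)")
s=s[:i]+'''    print("toolz",Rm[:,2].round(4))
    for i in range(N):
        Q=R.from_rotvec([0,0,np.radians(dy*i/N)]).as_matrix()@Rm
        r=[round(float(k),4) for k in Q.T@(d/N)]
        if abs(dy)/N>.3 or i==0: print(r,end=" ")
    print("spin",round(float(-dy/N),2),"x",N)
'''+s[s.index("def caseT"):]
open('h.py','w').write(s)
E
python3 - <<'E'
from look import *
plan(manip.get_state(),(.640,.307,.05),23.3,step=.025)
E
```

```text
t 3.92 at [645.  279.6 137. ] yaw0 21.44 tilt 1.15 dist 91.3mm dyaw 1.86 N 4
toolz [ 0.02   -0.0017 -0.9998]
[0.0009, -0.007, 0.0217] [0.001, -0.007, 0.0217] [0.001, -0.007, 0.0217] [0.0011, -0.007, 0.0217] spin -0.47 x 4
```

Request:
{"name": "carry_out", "arguments": {"delta_pos": [[0.001,-0.007,0.022],[0.001,-0.007,0.022],[0.001,-0.007,0.022],[0.001,-0.007,0.022],[0,0,0],[0,0,0]], "spin": [-0.45,-0.45,-0.45,-0.45,0,0], "fingers": 100}}

```text
t: 4.42
eef_pos: [0.6489, 0.3021, 0.0675]
ee_rot: [3.075, 0.619, 0.073]
force: [0.3, 0.6, 1.4]
finger_gap: 0.0569
```

Run:
```python
from look import *
s=manip.get_state(); print(s["finger_gap"])
plan(s,(.640,.307,.011),23.3,step=.02)
```

```text
0.05685432882758781
t 4.42 at [648.9 302.1  67.5] yaw0 22.78 tilt 2.66 dist 57.4mm dyaw 0.52 N 3
toolz [ 0.0462  0.0053 -0.9989]
[-0.0029, -0.0029, 0.0187] spin -0.17 x 3
```

Request:
{"name": "carry_out", "arguments": {"delta_pos": [[0,0,0],[0,0,0],[0,0,0]], "spin": [0,0,0]}}

```text
t: 4.67
eef_pos: [0.6522, 0.3008, 0.0759]
ee_rot: [3.076, 0.615, 0.087]
force: [0.4, 0.1, -0.1]
finger_gap: 0.053
```

Run:
```python
from look import *
s=manip.get_state(); print(s["finger_gap"],s["dq"].round(3),s["qpos"])
plan(s,(.640,.307,.011),23.3,step=.02)
```

```text
0.05298609636941277 [-0.011 -0.038 -0.013 -0.002  0.007 -0.003] [ 0.32738672  0.5222614   1.42441956 -0.01141163  1.14019951  1.50791961]
t 4.67 at [652.2 300.8  75.9] yaw0 22.64 tilt 3.19 dist 66.3mm dyaw 0.66 N 4
toolz [ 0.0551  0.0078 -0.9984]
[-0.0031, -0.0028, 0.016] spin -0.17 x 4
```

Run:
```python
from look import *
for i in range(3):
    s=manip.get_state(); print((s["eef_pos"]*1000).round(1),R.from_rotvec(s["ee_rot"]).as_matrix()[:,2].round(4),s["dq"].round(3), s["qpos"].round(4),s["joint_torque"].round(1))
    viewer.capture("top")
s=manip.get_state(); print((s["eef_pos"]*1000).round(1),R.from_rotvec(s["ee_rot"]).as_matrix()[:,2].round(4),s["dq"].round(3), s["qpos"].round(4))
```

```text
[652.2 300.8  75.9] [ 0.0551  0.0078 -0.9984] [-0.011 -0.038 -0.013 -0.002  0.007 -0.003] [ 0.3274  0.5223  1.4244 -0.0114  1.1402  1.5079] [  0.1 -60.3 -36.   -0.   -0.4   0. ]
[652.8 300.9  76.5] [ 0.0563  0.0081 -0.9984] [ 0.004  0.011 -0.004  0.003 -0.009  0.002] [ 0.3274  0.522   1.4237 -0.0115  1.14    1.5079] [  0.3 -58.1 -34.    0.   -0.2  -0. ]
[652.5 301.   75.8] [ 0.0556  0.008  -0.9984] [ 0.004  0.017  0.008  0.002 -0.001  0.002] [ 0.3276  0.5227  1.4239 -0.0114  1.1397  1.508 ] [ -0.  -60.2 -35.7  -0.   -0.3   0. ]
[652. 301.  75.] [ 0.0543  0.0076 -0.9985] [ 0.004  0.015  0.012  0.003 -0.001  0.   ] [ 0.3278  0.5236  1.4244 -0.0113  1.1397  1.5079]
```

Request:
{"name": "carry_out", "arguments": {"delta_pos": [[0,0,0],[0,0,0]], "spin": [0,0]}}

```text
t: 4.98
eef_pos: [0.6522, 0.301, 0.0756]
ee_rot: [3.076, 0.615, 0.087]
force: [-0.1, 0.9, 0.1]
finger_gap: 0.0529
```

Run:
```python
from look import *
s=manip.get_state(); print((s["eef_pos"]*1000).round(1),R.from_rotvec(s["ee_rot"]).as_matrix()[:,2].round(4),s["dq"].round(3), s["qpos"].round(4))
```

```text
[652.2 301.   75.6] [ 0.055   0.0078 -0.9985] [-0.    -0.     0.003  0.001  0.003 -0.   ] [ 0.3276  0.5229  1.4242 -0.0113  1.14    1.5079]
```

Run:
```python
from look import *
s=manip.get_state()
plan(s,(.640,.307,.011),23.3,n=1)
```

```text
t 4.98 at [652.2 301.   75.6] yaw0 22.65 tilt 3.18 dist 66.0mm dyaw 0.65 N 1
toolz [ 0.055   0.0078 -0.9985]
[-0.0124, -0.0112, 0.0639] spin -0.65 x 1
```

Request:
{"name": "carry_out", "arguments": {"delta_pos": [[-0.004,-0.004,0.012],[-0.004,-0.004,0.014],[-0.003,-0.003,0.014],[-0.001,0,0.01],[0,0,0.007],[0,0,0.005],[0,0,0.002]], "spin": [-0.3,-0.3,0,0,0,0,0]}}

```text
t: 5.57
eef_pos: [0.6383, 0.3077, 0.0042]
ee_rot: [3.072, 0.635, 0.085]
force: [0.4, 0.4, 0.2]
finger_gap: 0.0529
```

Run:
```python
from look import *
s=manip.get_state()
plan(s,(.640,.307,.011),23.3,n=1)
```

```text
t 5.57 at [638.3 307.7   4.2] yaw0 23.38 tilt 3.10 dist 7.1mm dyaw -0.08 N 1
toolz [ 0.0535  0.0074 -0.9985]
[0.0016, 0.0015, -0.0067] spin 0.08 x 1
```

Request:
{"name": "carry_out", "arguments": {"delta_pos": [[0.0015,0.001,-0.004],[0,0,-0.002],[0,0,0],[0,0,0]], "spin": [0,0,0,0], "fingers": 200, "force": 8}}

```text
t: 5.9
eef_pos: [0.6407, 0.3072, 0.011]
ee_rot: [3.072, 0.634, 0.085]
force: [0.3, -1.0, -0.5]
finger_gap: 0.0344
```

Run:
```python
from look import *
s=manip.get_state()
print(s["force"],s["finger_gap"])
plan(s,(.640,.307,.011),23.3,n=1)
```

```text
[ 0.33747819 -1.04156468 -0.49173646] 0.0343705990759473
t 5.90 at [640.7 307.2  11. ] yaw0 23.36 tilt 3.12 dist 0.7mm dyaw -0.06 N 1
toolz [ 0.0539  0.0075 -0.9985]
[-0.0007, -0.0001, -0.0001] spin 0.06 x 1
```

```bash
cat >> h.py <<'E'
CASE=(594.1,9.0,-19.7,0.)
def c2w(p,v=None):
    v=v or CASE
    M,o=caseT(v[0],v[1],v[2],45+v[3]); return (np.array(p,float)@M.T+o)/1000
def w2c(p,v=None):
    v=v or CASE
    M,o=caseT(v[0],v[1],v[2],45+v[3]); return (np.array(p,float)*1000-o)@M
E
python3 - <<'E'
from look import *
s=manip.get_state()
for q in ((13,44,16),(13,44,60),(13,44,100),(13,44,120)): print(q,c2w(q).round(4))
plan(s,c2w((0,44,115)),-19.7,step=.035)
E
```

```text
(13, 44, 16) [0.6125 0.0492 0.0653]
(13, 44, 60) [0.5926 0.0563 0.1039]
(13, 44, 100) [0.5745 0.0627 0.139 ]
(13, 44, 120) [0.5655 0.066  0.1565]
t 5.90 at [640.7 307.2  11. ] yaw0 23.36 tilt 3.12 dist 286.2mm dyaw -43.06 N 9
toolz [ 0.0539  0.0075 -0.9985]
[-0.0182, 0.0208, -0.0157] [-0.0164, 0.0224, -0.0156] [-0.0145, 0.0237, -0.0154] [-0.0125, 0.0249, -0.0153] [-0.0104, 0.0259, -0.0152] [-0.0082, 0.0268, -0.0151] [-0.006, 0.0274, -0.0149] [-0.0037, 0.0279, -0.0148] [-0.0014, 0.0282, -0.0147] spin 4.78 x 9
```

Close a beat, lift, then swing over.

Request:
{"name": "carry_out", "arguments": {"delta_pos": [[0,0,0],[0,0,0],[0,0,-0.02],[0,0,-0.032],[0,0,-0.035],[0,0,-0.035],[-0.01,0.015,-0.03],[-0.015,0.022,-0.015],[-0.015,0.024,-0.005],[-0.014,0.025,0]], "spin": [0,0,0,0,0,4,5,5,5,5]}}

```text
t: 6.73
eef_pos: [0.5939, 0.213, 0.189]
ee_rot: [-3.131, 0.034, -0.088]
force: [0.4, 0.1, -0.2]
finger_gap: 0.0317
```

Run:
```python
from look import *
s=manip.get_state()
print(s["force"],s["finger_gap"])
plan(s,c2w((0,44,120)),-19.7,step=.03)
```

```text
[ 0.43844411  0.10163402 -0.24704134] 0.03169793243366477
t 6.73 at [593.9 213.  189. ] yaw0 -1.27 tilt 3.28 dist 153.4mm dyaw -18.43 N 6
toolz [ 0.0566  0.0089 -0.9984]
[-0.0063, 0.0241, 0.0059] [-0.0051, 0.0243, 0.0059] [-0.0037, 0.0246, 0.006] [-0.0024, 0.0247, 0.0061] [-0.0011, 0.0248, 0.0061] [0.0002, 0.0248, 0.0062] spin 3.07 x 6
```

Request:
{"name": "carry_out", "arguments": {"delta_pos": [[-0.006,0.024,0.003],[-0.005,0.024,0.003],[-0.004,0.023,0.003],[-0.002,0.02,0.003],[-0.001,0.014,0.001],[0,0.008,0],[0,0.003,0],[0,0,0]], "spin": [3,3,3,3,2.5,2,1,0]}}

```text
t: 7.4
eef_pos: [0.5587, 0.0912, 0.1782]
ee_rot: [-3.072, 0.546, -0.099]
force: [0.4, 0.3, -1.1]
finger_gap: 0.0316
```

Run:
```python
from look import *
from faces import *
c,s=look("case","e1",0,1)
r=viewer.regions_of(c,"case"); 
P,uv=cloud(c,r[0]["mask"],True); np.save("e1_case.npy",P); faces(P,(594.1,9,-19.7,0))
print(s["finger_gap"]); print(w2c(s["eef_pos"]))
plan(s,c2w((13,44,100)),-19.7,step=.03)
```

```text
case 0.61 [318. 133.] 25546 [ 29.8  64.8 127.5]
(573.2, -11.0, 261.1, 142.0, 70.4)
floor 5103 median 3.70 exp 5.0 sd 0.67
floor up 451 median 3.74 exp 5.0 sd 0.72
floor dn 1592 median 3.69 exp 5.0 sd 0.65
down wall 1948 median -50.91 exp -50.0 sd 0.48
down wall y+ 402 median -50.89 exp -50.0 sd 0.44
down wall y- 818 median -50.88 exp -50.0 sd 0.49
endwall - 1155 median -88.10 exp -88.0 sd 0.47
endwall - up 473 median -88.16 exp -88.0 sd 0.47
endwall + 318 median 87.99 exp 88.0 sd 0.16
lip up top 1619 median 62.81 exp 64.0 sd 0.64
lip dn top 174 median 62.68 exp 64.0 sd 0.63
packed mailer extent x [-51.7  54.7] y [-67.4 -20.1]
lip side 1 x range [50.4 61.5]
lip side -1 x range [-61.3 -51. ]
0.031750025692357534
[ 10.34510644  65.89392124 146.1687456 ]
t 7.45 at [558.9  91.6 178.2] yaw0 -20.14 tilt 3.83 dist 51.2mm dyaw 0.44 N 2
toolz [ 0.0663  0.0086 -0.9978]
[0.0111, 0.0115, 0.02] spin -0.22 x 2
```

View pics/e1.png

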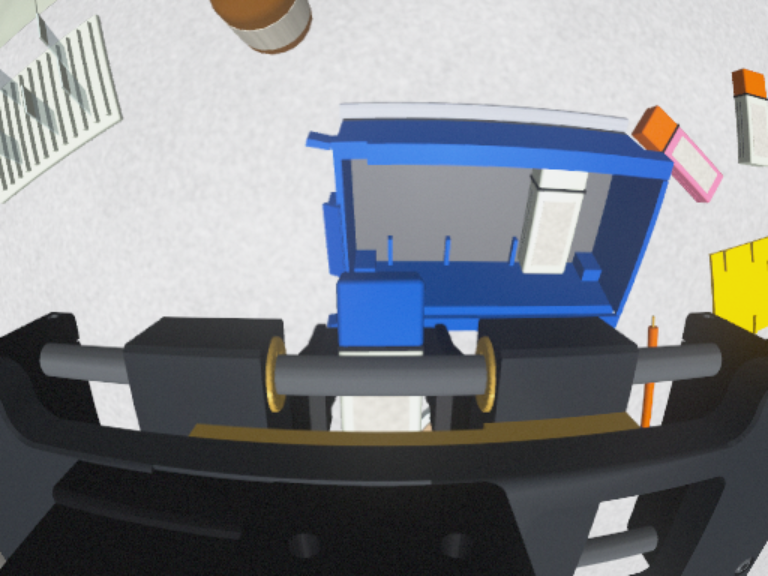

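Run:
```python
from look import *
s=manip.get_state()
plan(s,c2w((12,44,75)),-19.7,n=1)
```

```text
t 7.55 at [559.   92.3 178.1] yaw0 -20.05 tilt 3.83 dist 74.7mm dyaw 0.35 N 1
toolz [ 0.0662  0.0088 -0.9978]
[0.0321, 0.0244, 0.0629] spin -0.35 x 1
```

Request:
{"name": "carry_out", "arguments": {"delta_pos": [[0.003,0.006,0.008],[0.006,0.008,0.012],[0.007,0.006,0.014],[0.006,0.003,0.012],[0.005,0.001,0.008],[0.003,0,0.004],[0.001,0,0.002],[0,0,0]], "spin": [-0.2,-0.2,0,0,0,0,0,0]}}

```text
t: 8.22
eef_pos: [0.5865, 0.0593, 0.1116]
ee_rot: [-3.077, 0.517, -0.097]
force: [0.1, 0.4, -0.2]
finger_gap: 0.0319
```

Run:
```python
from look import *
s=manip.get_state(); print(w2c(s["eef_pos"]))
plan(s,c2w((14,44,32)),-19.7,n=1)
```

```text
[10.72927198 44.74756226 70.0063474 ]
t 8.22 at [586.5  59.3 111.6] yaw0 -19.12 tilt 3.73 dist 38.2mm dyaw -0.58 N 1
toolz [ 0.0644  0.0095 -0.9979]
[0.0192, 0.002, 0.0329] spin 0.58 x 1
```

Request:
{"name": "carry_out", "arguments": {"delta_pos": [[0.004,0.001,0.006],[0.005,0.0005,0.008],[0.004,0,0.008],[0.003,0,0.006],[0.002,0,0.003],[0,0,0]], "spin": [0.3,0.3,0,0,0,0]}}

```text
t: 8.72
eef_pos: [0.6078, 0.0521, 0.0798]
ee_rot: [-3.074, 0.532, -0.1]
force: [-0.3, -1.3, -1.3]
finger_gap: 0.032
```

Run:
```python
from look import *
s=manip.get_state(); print(w2c(s["eef_pos"]),s["force"].round(1))
plan(s,c2w((14,44,17)),-19.7,n=1)
c=viewer.capture("wrist");cv2.imwrite("pics/e2.png",cv2.resize(c["pixels"][:,:,::-1],None,fx=1.5,fy=1.5))
```

```text
[15.23626126 45.13656871 31.35566509] [-0.3 -1.3 -1.3]
t 8.72 at [607.8  52.1  79.8] yaw0 -19.70 tilt 3.87 dist 14.5mm dyaw 0.00 N 1
toolz [ 0.0668  0.0094 -0.9977]
[0.005, 0.0016, 0.0135] spin -0.0 x 1
```

View pics/e2.png

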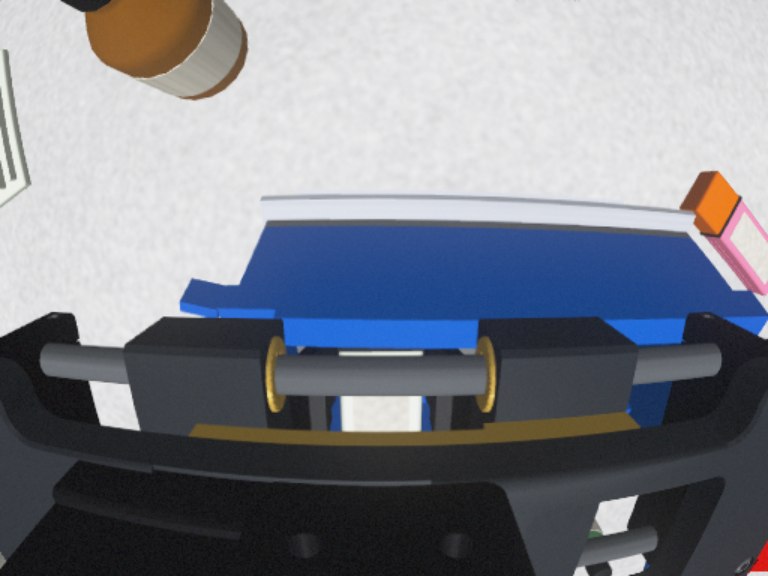

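Request:
{"name": "carry_out", "arguments": {"delta_pos": [[0.001,0.001,0.003],[0.001,0,0.004],[0.001,0,0.004],[0.001,0,0.003],[0,0,0.001]], "spin": [0,0,0,0,0]}}

```text
t: 9.18
eef_pos: [0.612, 0.0505, 0.0682]
ee_rot: [-3.074, 0.531, -0.099]
force: [-4.8, -0.1, 6.1]
finger_gap: 0.0318
```

Run:
```python
from look import *
s=manip.get_state(); print(w2c(s["eef_pos"]),s["force"].round(1))
plan(s,c2w((14,44,15)),-19.7,n=1)
```

```text
[13.64956854 45.09571521 18.9954609 ] [-4.8 -0.1  6.1]
t 9.18 at [612.   50.5  68.2] yaw0 -19.65 tilt 3.82 dist 4.2mm dyaw -0.05 N 1
toolz [ 0.0659  0.0098 -0.9978]
[0.002, 0.0012, 0.0034] spin 0.05 x 1
```

Request:
{"name": "carry_out", "arguments": {"delta_pos": [[0.001,0.001,0.002],[0.001,0,0.002],[0,0,0]], "spin": [0,0,0], "force": 4}}

```text
t: 9.43
eef_pos: [0.6145, 0.0495, 0.0661]
ee_rot: [-3.073, 0.53, -0.101]
force: [-0.8, 0.4, -0.1]
finger_gap: 0.0324
```

Run:
```python
from look import *
s=manip.get_state(); print(w2c(s["eef_pos"]),s["force"].round(1),s["finger_gap"])
plan(s,c2w((14,44,14)),-19.7,n=1)
c=viewer.capture("scene");cv2.imwrite("pics/e3.png",cv2.resize(c["pixels"][150:260,220:340,::-1],None,fx=5,fy=5,interpolation=cv2.INTER_CUBIC))
```

```text
[14.95113724 45.01268145 15.88854442] [-0.8  0.4 -0.1] 0.0323949224779166
t 9.43 at [614.5  49.5  66.1] yaw0 -19.62 tilt 3.91 dist 2.3mm dyaw -0.08 N 1
toolz [ 0.0674  0.0104 -0.9977]
[-0.0001, 0.0011, 0.0021] spin 0.08 x 1
```

View pics/e3.png

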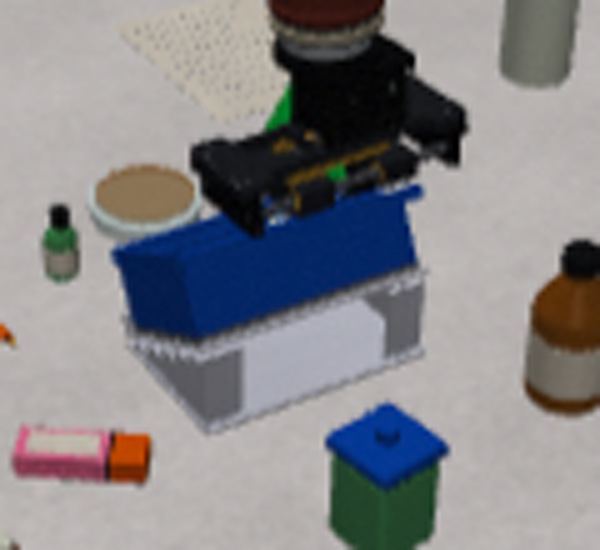

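Request:
{"name": "carry_out", "arguments": {"delta_pos": [[0,0,0],[0,0,0],[0,0,0],[-0.003,0,-0.006],[-0.006,0,-0.012],[-0.009,0,-0.02],[-0.012,0,-0.026],[-0.012,0,-0.03],[-0.012,0,-0.03],[-0.008,0,-0.02],[-0.004,0,-0.01],[0,0,0]], "spin": [0,0,0,0,0,0,0,0,0,0,0,0], "fingers": 115}}

```text
t: 10.48
eef_pos: [0.5374, 0.0708, 0.2219]
ee_rot: [-3.073, 0.531, -0.101]
force: [0.3, -0.1, 0.3]
finger_gap: 0.0482
```

Run:
```python
from look import *
c,s=look("case","f1",0,1)
P,uv=cloud(c,np.ones((384,512),bool),True); L=w2c(P)
m=(abs(L[:,0])<49)&(L[:,1]>15)&(L[:,1]<75)&(L[:,2]>12)&(L[:,2]<50)
q=L[m]; print(m.sum(),np.percentile(q,[2,50,98],axis=0).round(1))
A=np.c_[q[:,:2],np.ones(len(q))]; t=q[:,2]>18; print(np.linalg.lstsq(A[t],q[t,2],rcond=None)[0])
print(w2c(s["eef_pos"]),s["force"],s["finger_gap"])
plan(s,(.425,-.28,.20),0)
```

```text
case 0.61 [294. 128.] 19376 [ 31.2  68.4 127.5]
(583.0, 18.0, 196.0, 144.6, 69.5)
2390 [[-42.4  30.4  25.4]
 [ -2.7  46.   36.5]
 [ 33.5  61.5  49. ]]
[-0.29498465 -0.04117973 37.77533926]
[ 19.31433022  38.96395218 189.86799034] [0.52993229 0.00405734 0.49199664] 0.047870516605015005
t 10.53 at [537.5  70.7 220.9] yaw0 -19.68 tilt 3.89 dist 368.8mm dyaw 19.68 N 10
toolz [ 0.067   0.0102 -0.9977]
[0.0011, 0.0369, 0.001] [-0.0002, 0.0369, 0.0009] [-0.0014, 0.0368, 0.0008] [-0.0027, 0.0368, 0.0007] [-0.004, 0.0367, 0.0007] [-0.0052, 0.0365, 0.0006] [-0.0065, 0.0363, 0.0005] [-0.0077, 0.0361, 0.0005] [-0.0089, 0.0358, 0.0004] [-0.0101, 0.0355, 0.0003] spin -1.97 x 10
```

View pics/f1.png

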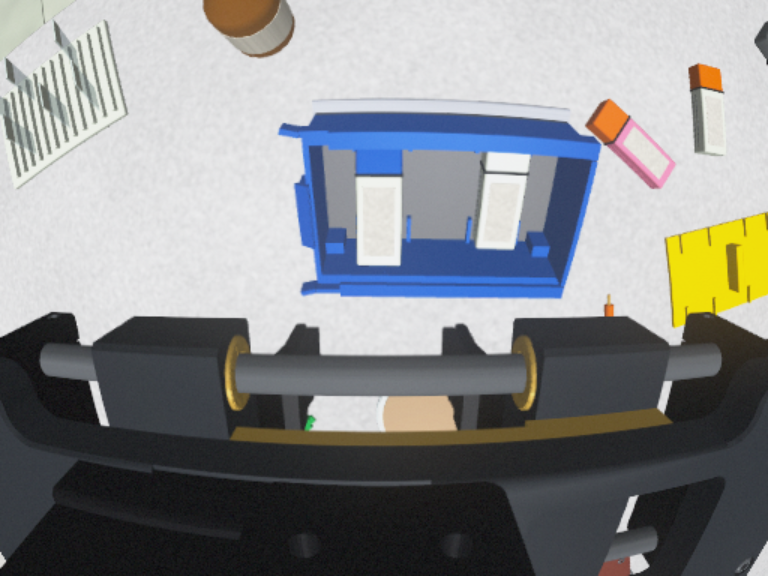

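Run:
```python
from look import *
s=manip.get_state()
plan(s,c2w((-30,45,65)),-19.7,n=1)
```

```text
t 10.58 at [537.   70.5 219.1] yaw0 -19.69 tilt 3.74 dist 132.7mm dyaw -0.01 N 1
toolz [ 0.0644  0.0102 -0.9979]
[0.0095, -0.0022, 0.1324] spin 0.01 x 1
```

Request:
{"name": "carry_out", "arguments": {"delta_pos": [[0.001,0,0.015],[0.002,-0.001,0.025],[0.002,-0.001,0.028],[0.002,0,0.028],[0.001,0,0.018],[0.001,0,0.01],[0,0,0.004],[0,0,0.002],[0,0,0]], "spin": [0,0,0,0,0,0,0,0,0], "fingers": 255, "force": 20}}

```text
t: 11.33
eef_pos: [0.5501, 0.0687, 0.0708]
ee_rot: [-3.077, 0.536, -0.07]
force: [-1.0, -0.2, 0.1]
finger_gap: 0.0019
```

Run:
```python
from look import *
s=manip.get_state(); print(w2c(s["eef_pos"]),s["force"].round(1),s["finger_gap"])
plan(s,c2w((-32,45,26)),-19.7,n=1)
```

```text
[-41.63975249  41.40616651  52.10815679] [-1.  -0.2  0.1] 0.0018654102245371166
t 11.33 at [550.1  68.7  70.8] yaw0 -19.81 tilt 2.75 dist 28.1mm dyaw 0.11 N 1
toolz [ 0.047   0.0098 -0.9988]
[0.0202, -0.0032, 0.0192] spin -0.11 x 1
```

Request:
{"name": "carry_out", "arguments": {"delta_pos": [[0.004,-0.002,0],[0.004,-0.001,0.003],[0.004,0,0.005],[0.003,0,0.005],[0.003,0,0.004],[0.001,0,0.002],[0,0,0]], "spin": [0,0,0,0,0,0,0]}}

```text
t: 11.92
eef_pos: [0.5755, 0.0654, 0.0579]
ee_rot: [-3.075, 0.536, -0.08]
force: [-5.8, 0.4, 5.1]
finger_gap: 0.0003
```

Run:
```python
from look import *
s=manip.get_state(); print(w2c(s["eef_pos"]),s["force"].round(1),s["finger_gap"])
plan(s,c2w((-33,45,25)),-19.7,n=1)
```

```text
[-25.86402697  46.80033523  28.83178362] [-5.8  0.4  5.1] 0.00029155618997914515
t 11.92 at [575.5  65.4  57.9] yaw0 -19.80 tilt 3.12 dist 8.3mm dyaw 0.10 N 1
toolz [ 0.0535  0.0103 -0.9985]
[-0.0047, 0.002, 0.0065] spin -0.1 x 1
```

Request:
{"name": "carry_out", "arguments": {"delta_pos": [[-0.003,0,-0.008],[-0.009,0,-0.02],[-0.013,0,-0.03],[-0.013,0,-0.034],[-0.01,0,-0.03],[-0.006,0,-0.02],[-0.002,0,-0.005],[0,0,0]], "spin": [0,0,0,0,0,0,0,0], "fingers": 0}}

```text
t: 12.58
eef_pos: [0.5123, 0.0832, 0.209]
ee_rot: [-3.075, 0.537, -0.08]
force: [0.1, -0.2, 0.2]
finger_gap: 0.0459
```

```bash
cat > chk.py <<'E'
from look import *
def chk(out,box,zt,cam="wrist"):
    c=viewer.capture(cam); s=manip.get_state(); np.savez(out+".npz",**c)
    cv2.imwrite(f"pics/{out}.png",cv2.resize(c["pixels"][:,:,::-1],None,fx=1.5,fy=1.5))
    P,uv=cloud(c,np.ones((384,512),bool),cam=="wrist"); L=w2c(P)
    (x0,x1,y0,y1,z0,z1)=box
    m=(L[:,0]>x0)&(L[:,0]<x1)&(L[:,1]>y0)&(L[:,1]<y1)&(L[:,2]>z0)&(L[:,2]<z1); q=L[m]
    print(m.sum(),np.percentile(q,[2,50,98],axis=0).round(1).tolist())
    t=q[:,2]>zt; A=np.c_[q[:,:2],np.ones(len(q))]; print("plane",np.linalg.lstsq(A[t],q[t,2],rcond=None)[0].round(3))
    print("tcp case",w2c(s["eef_pos"]).round(1),s["force"].round(1),s["finger_gap"].round(4))
    return c,s
E
python3 - <<'E'
from chk import *
c,s=chk("f2",(-49,49,20,70,12,50),18)
plan(s,(.425,-.28,.22),0)
E
```

```text
2404 [[-46.7, 30.8, 22.0], [-0.8, 46.1, 23.8], [38.1, 61.5, 25.3]]
plane [-1.0000e-03  0.0000e+00  2.3748e+01]Traceback (most recent call last):
  File "<stdin>", line 2, in <module>
  File "chk.py", line 10, in chk
    print("tcp case",w2c(s["eef_pos"]).round(1),s["force"].round(1),s["finger_gap"].round(4))
                                                                    ^^^^^^^^^^^^^^^^^^^^^
AttributeError: 'float' object has no attribute 'round'
```

View pics/f2.png

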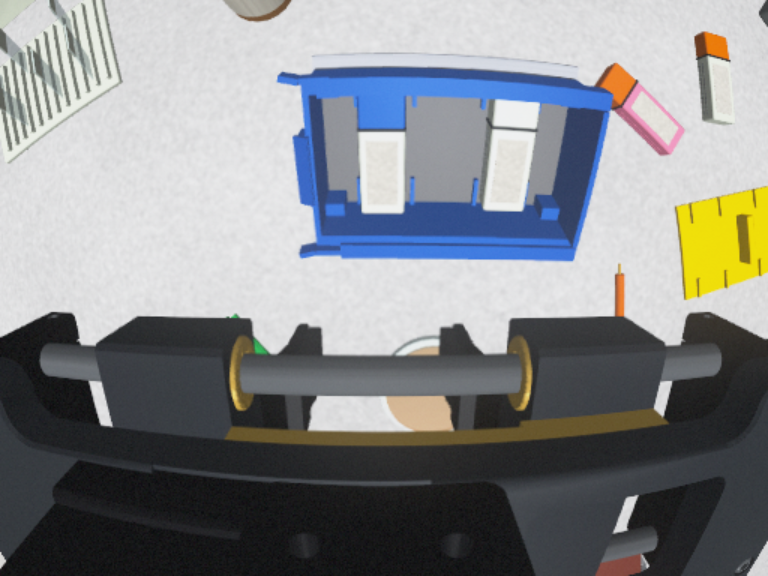

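```bash
sed -i 's/s\["finger_gap"\].round(4)/round(s["finger_gap"],4)/' chk.py
python3 - <<'E'
from look import *
s=manip.get_state()
plan(s,(.425,-.28,.19),-4,step=.037)
E
```

```text
t 12.63 at [512.5  83.1 208.5] yaw0 -19.85 tilt 3.12 dist 373.9mm dyaw 15.85 N 11
toolz [ 0.0534  0.0103 -0.9985]
[0.0036, 0.0338, 0.0009] [0.0028, 0.0339, 0.0009] [0.0019, 0.0339, 0.0008] [0.0011, 0.034, 0.0008] [0.0002, 0.034, 0.0007] [-0.0006, 0.034, 0.0007] [-0.0015, 0.034, 0.0007] [-0.0023, 0.0339, 0.0006] [-0.0032, 0.0338, 0.0006] [-0.004, 0.0337, 0.0006] [-0.0049, 0.0336, 0.0005] spin -1.44 x 11
```

Request:
{"name": "carry_out", "arguments": {"delta_pos": [[0.003,0.025,0],[0.003,0.037,0],[0.002,0.038,0],[0.001,0.038,0],[0,0.038,0],[-0.001,0.038,0],[-0.002,0.038,0],[-0.002,0.036,0.001],[-0.003,0.028,0.001],[-0.003,0.018,0.001],[-0.002,0.008,0.001],[0,0.002,0]], "spin": [-1.5,-1.5,-1.5,-1.5,-1.5,-1.5,-1.5,-1.5,-1.5,-1.5,-1,0]}}

```text
t: 13.63
eef_pos: [0.4224, -0.2658, 0.1718]
ee_rot: [-3.115, 0.08, -0.047]
force: [-0.2, -0.7, -0.4]
finger_gap: 0.0871
```

Run:
```python
from look import *
c,s=look("divider","g1",.001,.008)
# web: points z>10mm yellow
P,uv=cloud(c,np.ones((384,512),bool),True); col=c["pixels"][uv[:,1],uv[:,0]].astype(int)
y=(col[:,0]>100)&(col[:,2]<60)&(col[:,1]>90)&(abs(P[:,0]-.425)<.13)&(abs(P[:,1]+.28)<.13)
print("yellow",y.sum(),rect(P[y]),"web",rect(P[y&(P[:,2]>.016)]),np.percentile(P[y][:,2],[50,99.5]))
plan(s,(.425,-.28,.1),-4)
```

```text
divider 0.81 [233. 286.] 386 [0.9 2.5 5.7]
(281.2, -226.6, 45.9, 31.7, 139.2)
divider 0.78 [264. 178.] 11704 [1.4 2.6 6.8]
(423.2, -276.1, 170.8, 95.2, 83.9)
yellow 11643 (423.2, -276.3, 169.0, 93.1, 84.1) web (422.7, -267.0, 98.0, 64.7, 86.4) [0.00263444 0.26117745]
t 13.68 at [ 422.4 -265.3  171.6] yaw0 -3.02 tilt 2.22 dist 73.1mm dyaw -0.98 N 2
toolz [ 0.03    0.0246 -0.9992]
[0.0007, 0.0082, 0.0356] [0.0007, 0.0082, 0.0356] spin 0.49 x 2
```

View pics/g1.png

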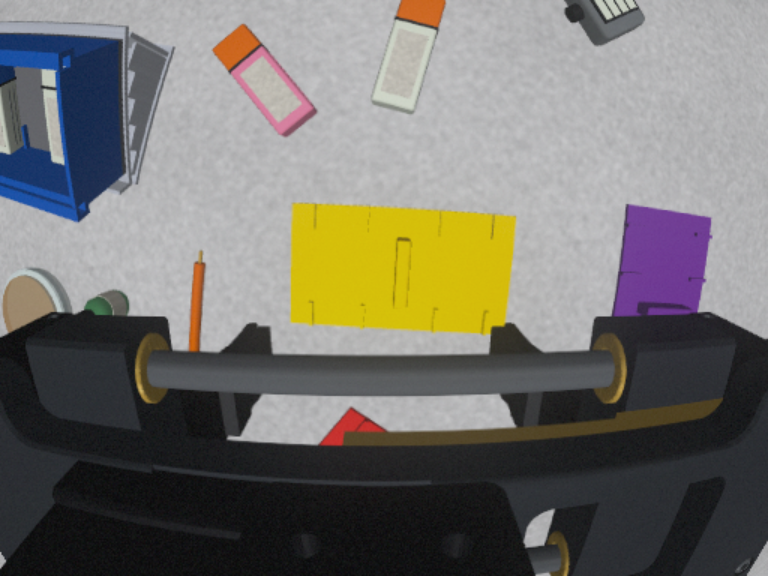

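Run:
```python
from look import *
plan(manip.get_state(),(.4232,-.2762,.013),-6,n=1)
```

```text
t 13.73 at [ 423.  -264.3  172.2] yaw0 -2.98 tilt 2.26 dist 159.7mm dyaw -3.02 N 1
toolz [ 0.0307  0.0248 -0.9992]
[-0.0039, 0.0161, 0.1588] spin 3.02 x 1
```

Request:
{"name": "carry_out", "arguments": {"delta_pos": [[-0.001,0.003,0.015],[-0.001,0.004,0.026],[-0.001,0.004,0.028],[-0.001,0.003,0.02],[0,0,0.012],[0,0,0.005],[0,0,0.002],[0,0,0]], "spin": [1,1,1,0,0,0,0,0], "fingers": 150}}

```text
t: 14.4
eef_pos: [0.4247, -0.2681, 0.0575]
ee_rot: [-3.107, 0.16, -0.046]
force: [0.6, 0.4, 0.3]
finger_gap: 0.0419
```

Run:
```python
from look import *
s=manip.get_state();print(s["finger_gap"])
plan(s,(.4232,-.2762,.013),-6,n=1)
```

```text
0.04194906307265058
t 14.40 at [ 424.7 -268.1   57.5] yaw0 -5.91 tilt 2.40 dist 45.3mm dyaw -0.09 N 1
toolz [ 0.0311  0.0282 -0.9991]
[-0.0019, 0.0096, 0.0442] spin 0.09 x 1
```

Request:
{"name": "carry_out", "arguments": {"delta_pos": [[-0.001,0.004,0.008],[-0.001,0.004,0.01],[0,0.001,0.009],[0,0,0.006],[0,0,0.003],[0,0,0.001],[0,0,0]], "spin": [0,0,0,0,0,0,0]}}

```text
t: 14.98
eef_pos: [0.4253, -0.2779, 0.0195]
ee_rot: [-3.111, 0.159, -0.053]
force: [0.4, -0.9, -1.0]
finger_gap: 0.036
```

Run:
```python
from look import *
s=manip.get_state();print(s["finger_gap"])
plan(s,(.4232,-.2762,.013),-6,n=1)
```

```text
0.036034848079736115
t 14.98 at [ 425.3 -277.9   19.5] yaw0 -5.86 tilt 2.46 dist 7.1mm dyaw -0.14 N 1
toolz [ 0.0355  0.0242 -0.9991]
[-0.0025, -0.0013, 0.0065] spin 0.14 x 1
```

Request:
{"name": "carry_out", "arguments": {"delta_pos": [[-0.002,-0.001,0.004],[0,0,0.002],[0,0,0],[0,0,0],[0,0,0]], "spin": [0,0,0,0,0], "fingers": 255, "force": 6}}

```text
t: 15.4
eef_pos: [0.4239, -0.2768, 0.0136]
ee_rot: [-3.112, 0.159, -0.055]
force: [-1.1, -2.4, -1.3]
finger_gap: 0.0104
```

Run:
```python
from look import *
s=manip.get_state();print(s["finger_gap"],s["force"])
plan(s,(.4232,-.2762,.19),-6,n=1)
```

```text
0.010428270732995883 [-1.10974691 -2.39901937 -1.29474433]
t 15.40 at [ 423.9 -276.8   13.6] yaw0 -5.87 tilt 2.48 dist 176.4mm dyaw -0.13 N 1
toolz [ 0.0364  0.0234 -0.9991]
[0.0052, -0.0053, -0.1763] spin 0.13 x 1
```

Request:
{"name": "carry_out", "arguments": {"delta_pos": [[0,0,-0.015],[0,-0.005,-0.03],[0.002,-0.01,-0.036],[0.004,-0.015,-0.035],[0.006,-0.02,-0.03],[0.008,-0.025,-0.015],[0.008,-0.028,-0.005]], "spin": [0,0,1,2,2,2,2]}}

```text
t: 15.98
eef_pos: [0.4594, -0.1827, 0.1875]
ee_rot: [-3.08, 0.423, -0.04]
force: [1.0, -0.4, -1.2]
finger_gap: 0.01
```

Run:
```python
from look import *
s=manip.get_state();print(s["finger_gap"],s["force"])
plan(s,c2w((10,0,115)),-19.7,step=.03)
```

```text
0.010029472920982994 [ 1.00440624 -0.39446235 -1.15720833]
t 15.98 at [ 459.4 -182.7  187.5] yaw0 -15.66 tilt 2.36 dist 229.4mm dyaw -4.04 N 8
toolz [ 0.0296  0.0287 -0.9992]
[0.0039, -0.0278, 0.0057] [0.0036, -0.0279, 0.0057] [0.0034, -0.0279, 0.0057] [0.0031, -0.0279, 0.0057] [0.0029, -0.028, 0.0057] [0.0026, -0.028, 0.0057] [0.0024, -0.028, 0.0057] [0.0021, -0.028, 0.0056] spin 0.51 x 8
```

Request:
{"name": "carry_out", "arguments": {"delta_pos": [[0.004,-0.03,0],[0.004,-0.032,0],[0.004,-0.032,0.002],[0.003,-0.032,0.004],[0.003,-0.03,0.006],[0.002,-0.022,0.006],[0.001,-0.013,0.005],[0.001,-0.006,0.003],[0,-0.001,0.001],[0,0,0]], "spin": [0.6,0.6,0.6,0.6,0.6,0.6,0.4,0,0,0]}}

```text
t: 16.82
eef_pos: [0.5471, 0.0132, 0.174]
ee_rot: [-3.064, 0.53, -0.056]
force: [-0.5, -0.6, -1.3]
finger_gap: 0.0096
```

Run:
```python
from look import *
s=manip.get_state();print(s["finger_gap"],s["force"],w2c(s["eef_pos"]))
c=viewer.capture("wrist");cv2.imwrite("pics/g2.png",cv2.resize(c["pixels"][:,:,::-1],None,fx=1.5,fy=1.5))
plan(s,c2w((10,0,90)),-19.7,n=1)
```

```text
0.009624245579880232 [-0.50347635 -0.61444315 -1.28909865] [ 21.79290664 -11.88923733 135.06810115]
t 16.82 at [547.1  13.2 174. ] yaw0 -19.68 tilt 2.76 dist 48.1mm dyaw -0.02 N 1
toolz [ 0.0412  0.025  -0.9988]
[0.0099, -0.0102, 0.0459] spin 0.02 x 1
```

View pics/g2.png

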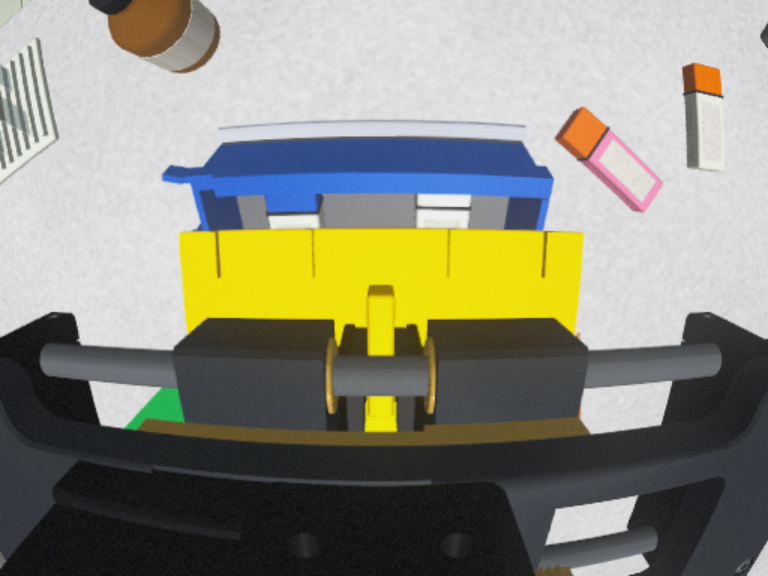

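```bash
cat > plate.py <<'E'
from look import *
def plate(out):
    c=viewer.capture("wrist"); s=manip.get_state()
    P,uv=cloud(c,np.ones((384,512),bool),True); col=c["pixels"][uv[:,1],uv[:,0]].astype(int)
    y=(col[:,0]>130)&(col[:,2]<70)&(col[:,1]>120)&(uv[:,1]<210)
    n,lab=cv2.connectedComponents(np.zeros((2,2),np.uint8))
    m=np.zeros((384,512),np.uint8); m[uv[y][:,1],uv[y][:,0]]=1
    n,lab,st,_=cv2.connectedComponentsWithStats(m); k=1+st[1:,4].argmax()
    q=P[lab[uv[:,1],uv[:,0]]==k]; L=w2c(q)
    # remove web: keep within 3mm of plane by ransac-ish median fit
    A=np.c_[L[:,:2],np.ones(len(L))]; w=np.ones(len(L),bool)
    for _ in range(5):
        p=np.linalg.lstsq(A[w],L[w,2],rcond=None)[0]; r=L[:,2]-A@p; w=abs(r)<2.5
    L=L[w]; print("plane dz/dx %.3f dz/dy %.3f"%(p[0],p[1]),"pitch deg",np.degrees(np.arctan(p[0])).round(2))
    ymin,ymax=np.percentile(L[:,1],[.5,99.5]); print("y ext",ymin.round(1),ymax.round(1),"mid",((ymin+ymax)/2).round(1))
    for a,b in((ymin+5,ymin+30),(ymax-30,ymax-5)):
        t=L[(L[:,1]>a)&(L[:,1]<b)]; i=t[:,0]>np.percentile(t[:,0],97); print("uphill edge top near y",((a+b)/2).round(0),t[i].max(0).round(1),t[i].mean(0).round(1))
    print("tcp",w2c(s["eef_pos"]).round(1),s["force"].round(1)); return c,s
E
python3 - <<'E'
from plate import *
plate("g2")
E
```

```text
plane dz/dx -0.546 dz/dy 0.039 pitch deg -28.62
y ext -94.9 72.5 mid -11.2
uphill edge top near y -77.0 [ 56.6 -65.  103.2] [ 55.7 -74.9 101.8]
uphill edge top near y 55.0 [ 58.4  67.2 107.7] [ 57.7  55.2 105.8]
tcp [ 22.3 -12.6 135.2] [-0.2 -0.1 -2. ]
```

Run:
```python
from look import *
plan(manip.get_state(),c2w((10,-1.3,72)),-19.7,n=1)
```

```text
t 16.92 at [547.2  12.4 174.3] yaw0 -19.76 tilt 2.79 dist 65.4mm dyaw 0.06 N 1
toolz [ 0.0418  0.0248 -0.9988]
[0.0176, -0.009, 0.0623] spin -0.06 x 1
```

Request:
{"name": "carry_out", "arguments": {"delta_pos": [[0.002,-0.003,0.008],[0.004,-0.004,0.012],[0.005,-0.002,0.014],[0.004,0,0.011],[0.002,0,0.006],[0,0,0.003],[0,0,0]], "spin": [0,0,0,0,0,0,0]}}

```text
t: 17.5
eef_pos: [0.5706, 0.0135, 0.1177]
ee_rot: [-3.06, 0.543, -0.06]
force: [-0.3, 2.2, 1.4]
finger_gap: 0.0098
```

Run:
```python
from plate import *
c,s=plate("x")
plan(s,c2w((11,-1.3,62)),-19.7,n=1)
plan(s,c2w((4.2,-1.3,51)),-19.7,n=1)
plan(s,c2w((0,-1.3,41)),-19.7,n=1)
```

```text
plane dz/dx 0.086 dz/dy -0.017 pitch deg 4.92
y ext -87.7 79.7 mid -4.0
uphill edge top near y -70.0 [ 60.  -57.8  70.6] [ 59.4 -65.5  68.5]
uphill edge top near y 62.0 [63.9 74.7 70.1] [63.  65.2 66.9]
tcp [14.2 -3.7 75.4] [ 0.8  2.1 -0.6]
t 17.55 at [570.6  13.5 118. ] yaw0 -20.14 tilt 2.92 dist 14.0mm dyaw 0.44 N 1
toolz [ 0.0438  0.026  -0.9987]
[0.0032, -0.0019, 0.0135] spin -0.44 x 1
t 17.55 at [570.6  13.5 118. ] yaw0 -20.14 tilt 2.92 dist 26.5mm dyaw 0.44 N 1
toolz [ 0.0438  0.026  -0.9987]
[0.002, -0.0014, 0.0264] spin -0.44 x 1
t 17.55 at [570.6  13.5 118. ] yaw0 -20.14 tilt 2.92 dist 37.3mm dyaw 0.44 N 1
toolz [ 0.0438  0.026  -0.9987]
[0.0028, -0.001, 0.0372] spin -0.44 x 1
```

Run:
```python
from look import *
s=manip.get_state()
plan(s,c2w((0,-0.3,78)),-19.7,n=1)
```

```text
t 17.55 at [570.6  13.5 118. ] yaw0 -20.14 tilt 2.92 dist 14.9mm dyaw 0.44 N 1
toolz [ 0.0438  0.026  -0.9987]
[-0.0139, -0.0031, 0.0042] spin -0.44 x 1
```

Request:
{"name": "carry_out", "arguments": {"delta_pos": [[-0.004,-0.001,-0.002],[-0.005,-0.001,0.001],[-0.004,-0.001,0.002],[-0.001,0,0.001],[0,0,0]], "spin": [-0.4,0,0,0,0]}}

```text
t: 17.97
eef_pos: [0.5575, 0.0205, 0.1165]
ee_rot: [-3.065, 0.53, -0.064]
force: [-1.0, 0.2, -1.5]
finger_gap: 0.01
```

Run:
```python
from plate import *
c,s=plate("x"); cv2.imwrite("pics/g3.png",cv2.resize(c["pixels"][:,:,::-1],None,fx=1.5,fy=1.5))
plan(s,c2w((0,-.3,50)),-19.7,n=1)
```

```text
plane dz/dx 0.082 dz/dy 0.031 pitch deg 4.66
y ext -84.6 82.7 mid -1.0
uphill edge top near y -67.0 [ 47.3 -54.9  73.6] [ 46.7 -64.6  71.1]
uphill edge top near y 65.0 [49.5 77.5 78.4] [48.8 66.5 75.5]
tcp [ 0.8 -1.4 81.2] [ 0.   0.4 -0.9]
t 18.02 at [557.6  20.5 116.6] yaw0 -19.68 tilt 2.95 dist 31.2mm dyaw -0.02 N 1
toolz [ 0.0458  0.0232 -0.9987]
[0.0133, -0.0001, 0.0282] spin 0.02 x 1
```

View pics/g3.png

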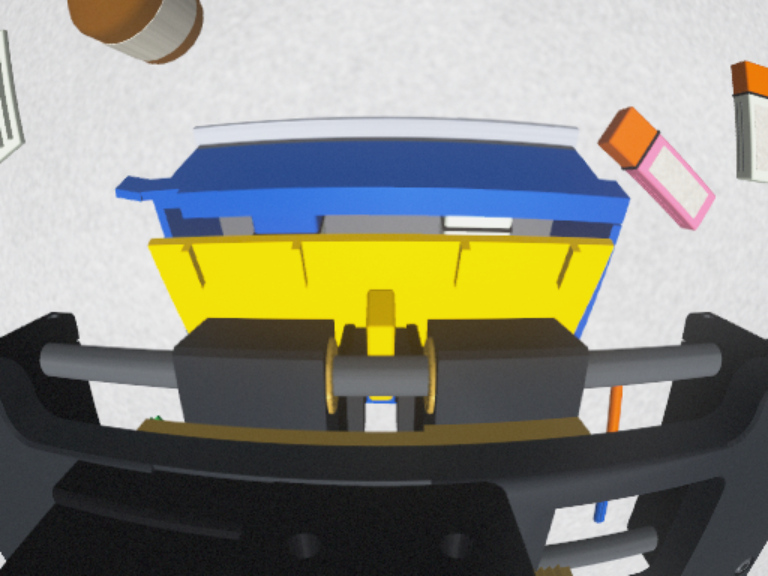

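Request:
{"name": "carry_out", "arguments": {"delta_pos": [[0.002,0,0.004],[0.003,0,0.007],[0.003,0,0.008],[0.002,0,0.005],[0.001,0,0.002],[0,0,0]], "spin": [-0.5,-0.4,0,0,0,0]}}

```text
t: 18.52
eef_pos: [0.5708, 0.0167, 0.0881]
ee_rot: [-3.07, 0.504, -0.066]
force: [-1.1, 0.6, -0.8]
finger_gap: 0.0099
```

Run:
```python
from plate import *
c,s=plate("x")
plan(s,c2w((0,-.3,41)),-19,n=1)
```

```text
plane dz/dx 0.099 dz/dy 0.040 pitch deg 5.66
y ext -83.3 84.4 mid 0.6
uphill edge top near y -66.0 [ 31.4 -53.9  40.7] [ 30.4 -60.2  39.4]
uphill edge top near y 67.0 [36.6 79.3 46.2] [35.6 69.7 45. ]
tcp [-0.9 -0.6 49.7] [-0.9  1.1 -0.8]
t 18.57 at [570.7  16.7  88.2] yaw0 -18.69 tilt 2.96 dist 8.8mm dyaw -0.31 N 1
toolz [ 0.0463  0.0227 -0.9987]
[0.0047, 0.0001, 0.0074] spin 0.31 x 1
```

Request:
{"name": "carry_out", "arguments": {"delta_pos": [[0.001,0,0.003],[0.002,0,0.003],[0.002,0,0.003],[0,0,0.001],[0,0,0]], "spin": [0,0,0,0,0]}}

```text
t: 18.98
eef_pos: [0.5771, 0.0152, 0.0795]
ee_rot: [-3.07, 0.504, -0.067]
force: [0.3, -0.5, -1.2]
finger_gap: 0.0102
```

Run:
```python
from plate import *
c,s=plate("x")
plan(s,c2w((0,-.3,38)),-19,n=1)
```

```text
plane dz/dx 0.027 dz/dy -0.000 pitch deg 1.52
y ext -82.8 84.8 mid 1.0
uphill edge top near y -65.0 [ 20.5 -58.5  30.8] [ 20.2 -67.6  30.2]
uphill edge top near y 67.0 [21.5 79.4 31.1] [20.5 70.  30.4]
tcp [ 0.8  0.1 38.9] [-1.7  0.7  1.7]
t 19.03 at [577.3  15.2  79.5] yaw0 -18.69 tilt 3.01 dist 1.3mm dyaw -0.31 N 1
toolz [ 0.0474  0.0225 -0.9986]
[-0.0003, 0.0005, 0.0012] spin 0.31 x 1
```

Request:
{"name": "carry_out", "arguments": {"delta_pos": [[0,0,0.002],[0,0,0.001],[0,0,0],[0,0,0],[0,0,0],[-0.006,0,-0.014],[-0.01,0,-0.03],[-0.013,0,-0.035],[-0.013,0,-0.035],[-0.01,0.005,-0.02],[-0.003,0.005,-0.006],[0,0,0]], "spin": [0,0,0,0,0,0,0,0,0,0,0,0], "fingers": 130}}

```text
t: 20.03
eef_pos: [0.513, 0.0202, 0.2174]
ee_rot: [-3.07, 0.504, -0.067]
force: [0.4, 0.9, -0.2]
finger_gap: 0.0423
```

Run:
```python
from chk import *
c,s=chk("g4",(-44,44,-80,80,20,34),22)
plan(s,(.595,-.29,.2),-15)
```

```text
9620 [[-42.0, -77.0, 28.4], [1.1, -5.9, 29.8], [36.4, 76.6, 32.2]]
plane [ 2.0000e-03 -1.0000e-03  2.9857e+01]
tcp case [ 12.1 -16.6 189. ] [1.4 0.8 0.7] 0.0427
t 20.08 at [513.2  20.4 216.7] yaw0 -18.69 tilt 2.96 dist 321.4mm dyaw 3.69 N 9
toolz [ 0.0464  0.0224 -0.9987]
[0.0196, 0.0298, 0.0015] [0.0194, 0.03, 0.0015] [0.0192, 0.0301, 0.0015] [0.0189, 0.0302, 0.0015] [0.0187, 0.0304, 0.0014] [0.0185, 0.0305, 0.0014] [0.0183, 0.0306, 0.0014] [0.0181, 0.0308, 0.0014] [0.0178, 0.0309, 0.0014] spin -0.41 x 9
```

View pics/g4.png

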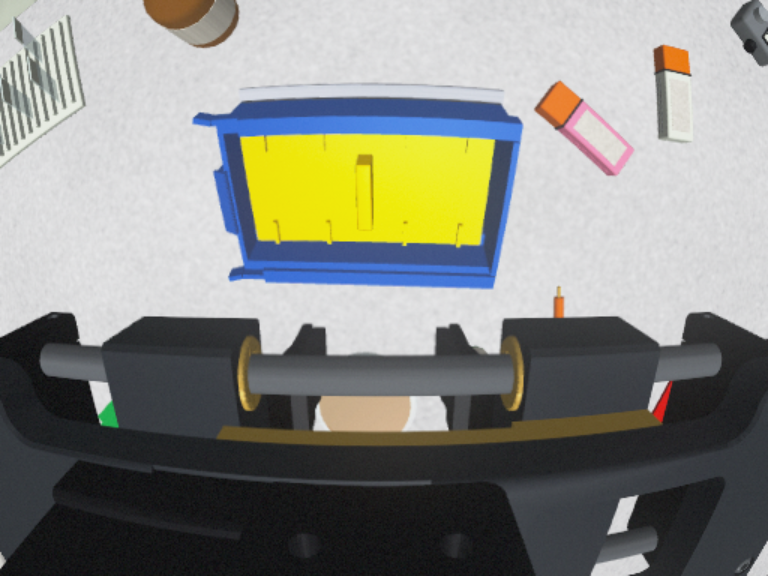

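Request:
{"name": "carry_out", "arguments": {"delta_pos": [[0.008,0.02,0],[0.013,0.03,0],[0.014,0.034,0.002],[0.014,0.034,0.004],[0.014,0.034,0.006],[0.013,0.034,0.006],[0.012,0.032,0.006],[0.01,0.026,0.005],[0.007,0.016,0.004],[0.003,0.007,0.002],[0,0.002,0],[0,0,0]], "spin": [0,0,0,0,0,0,0,0,0,0,0,0], "fingers": 100}}

```text
t: 21.08
eef_pos: [0.5267, -0.2788, 0.1453]
ee_rot: [-3.058, 0.504, -0.025]
force: [-0.1, 0.4, -0.5]
finger_gap: 0.0526
```

Run:
```python
from look import *
c,s=look("orange_mailer","h1",.013,.03)
plan(s,(.59,-.294,.011),-20,n=1)
```

```text
orange_mailer 0.63 [253. 123.] 3062 [17.3 18.6 19.8]
(587.9, -289.6, 92.0, 32.2, 161.6)
orange_mailer 0.63 [159. 169.] 2794 [ 7.  18.5 19.7]
(575.2, -181.2, 92.4, 33.0, 35.0)
t 21.13 at [ 526.6 -278.1  145.3] yaw0 -18.71 tilt 2.60 dist 149.3mm dyaw -1.29 N 1
toolz [ 0.0224  0.0394 -0.999 ]
[0.064, 0.0007, 0.1349] spin 1.29 x 1
```

View pics/h1.png

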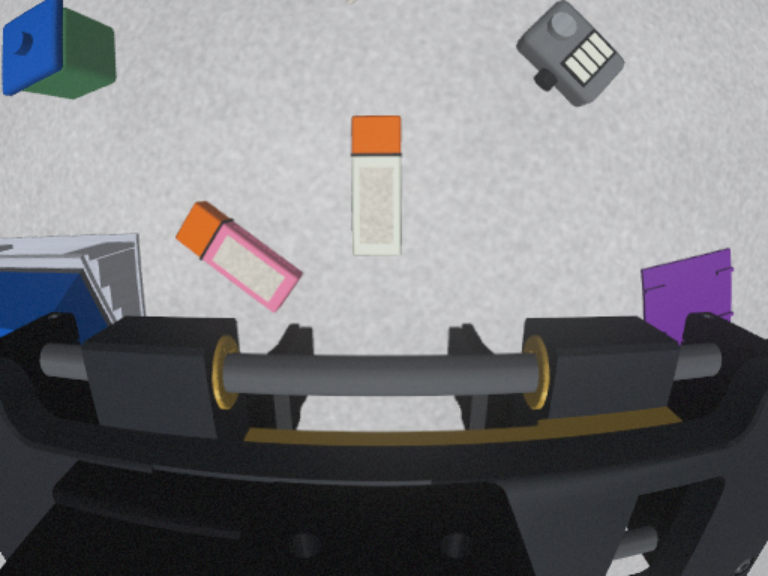

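Request:
{"name": "carry_out", "arguments": {"delta_pos": [[0.008,0,0.012],[0.012,0.001,0.018],[0.014,0.001,0.02],[0.014,0,0.02],[0.01,0,0.012],[0.005,0,0.006],[0.001,0,0.002],[0,0,0]], "spin": [0,0,0,0,0,0,0,0]}}

```text
t: 21.85
eef_pos: [0.5976, -0.2871, 0.0604]
ee_rot: [-3.064, 0.483, -0.04]
force: [-0.2, -0.2, 0.1]
finger_gap: 0.0527
```

Run:
```python
from look import *
s=manip.get_state()
plan(s,(.5926,-.2912,.011),-18.5,n=1)
```

```text
t 21.85 at [ 597.6 -287.1   60.4] yaw0 -17.93 tilt 2.72 dist 49.9mm dyaw -0.57 N 1
toolz [ 0.0318  0.0353 -0.9989]
[-0.0044, 0.0076, 0.0491] spin 0.57 x 1
```

Request:
{"name": "carry_out", "arguments": {"delta_pos": [[-0.002,0.003,0.008],[-0.002,0.003,0.011],[0,0.001,0.011],[0,0,0.008],[0,0,0.004],[0,0,0.001],[0,0,0]], "spin": [0.3,0.2,0,0,0,0,0]}}

```text
t: 22.43
eef_pos: [0.592, -0.2911, 0.0161]
ee_rot: [-3.063, 0.497, -0.044]
force: [0.0, 0.5, 0.7]
finger_gap: 0.0528
```

Run:
```python
from look import *
s=manip.get_state()
plan(s,(.5926,-.2912,.011),-18.5,n=1)
```

```text
t 22.43 at [ 592.  -291.1   16.1] yaw0 -18.47 tilt 2.75 dist 5.1mm dyaw -0.03 N 1
toolz [ 0.0343  0.0335 -0.9989]
[0.0004, 0.0001, 0.0051] spin 0.03 x 1
```

Request:
{"name": "carry_out", "arguments": {"delta_pos": [[0,0,0.003],[0,0,0.001],[0,0,0],[0,0,0],[0,0,0],[0,0,-0.012],[-0.005,0,-0.03],[-0.008,-0.005,-0.036],[-0.01,-0.012,-0.036],[-0.01,-0.02,-0.03],[-0.01,-0.026,-0.015],[-0.01,-0.028,0]], "spin": [0,0,0,0,0,0,0,0,0.2,0.3,0.3,0.3], "fingers": 200, "force": 8}}

```text
t: 23.43
eef_pos: [0.5638, -0.1956, 0.1842]
ee_rot: [-3.056, 0.539, -0.044]
force: [1.3, -0.5, -0.5]
finger_gap: 0.0317
```

Run:
```python
from look import *
s=manip.get_state(); print(s["finger_gap"],s["force"])
plan(s,c2w((20,-48,120)),-19.5,step=.03)
```

```text
0.03166800425041701 [ 1.2944001  -0.48878662 -0.53065674]
t 23.43 at [ 563.8 -195.6  184.2] yaw0 -20.02 tilt 2.72 dist 176.2mm dyaw 0.52 N 6
toolz [ 0.0343  0.0327 -0.9989]
[-0.0136, -0.0256, 0.0049] spin -0.09 x 6
```

Request:
{"name": "carry_out", "arguments": {"delta_pos": [[-0.012,-0.028,0],[-0.014,-0.028,0.002],[-0.014,-0.027,0.004],[-0.013,-0.024,0.005],[-0.01,-0.016,0.005],[-0.005,-0.007,0.003],[-0.002,-0.002,0.001],[0,0,0]], "spin": [0,0,0,0,0,0,0,0]}}

```text
t: 24.1
eef_pos: [0.5459, -0.0373, 0.1826]
ee_rot: [-3.058, 0.532, -0.075]
force: [-0.6, 0.6, -1.0]
finger_gap: 0.032
```

Run:
```python
from look import *
s=manip.get_state(); print(s["finger_gap"],s["force"],w2c(s["eef_pos"]))
c=viewer.capture("wrist");cv2.imwrite("pics/h2.png",cv2.resize(c["pixels"][:,:,::-1],None,fx=1.5,fy=1.5))
plan(s,c2w((20,-48,105)),-19.7,step=.03)
```

```text
0.0320126226094225 [-0.60458     0.64800487 -1.00864236] [ 39.7936197  -59.79966547 135.003993  ]
t 24.10 at [545.9 -37.3 182.6] yaw0 -19.80 tilt 3.46 dist 37.8mm dyaw 0.10 N 2
toolz [ 0.0538  0.0274 -0.9982]
[-0.0022, -0.0051, 0.0181] spin -0.05 x 2
```

View pics/h2.png

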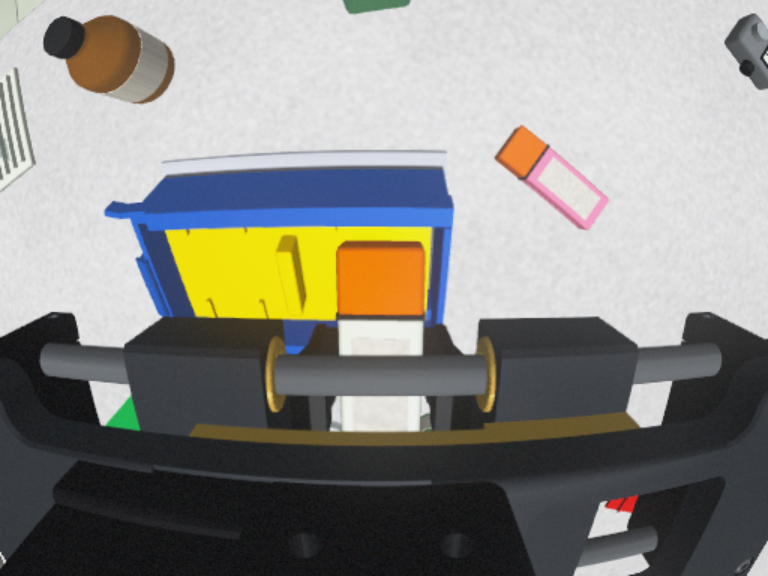

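Request:
{"name": "carry_out", "arguments": {"delta_pos": [[-0.001,-0.004,0.007],[-0.001,-0.005,0.01],[-0.001,-0.003,0.01],[-0.001,0,0.007],[0,0,0.003],[0,0,0]], "spin": [0,0,0,0,0,0]}}

```text
t: 24.65
eef_pos: [0.5495, -0.0275, 0.1419]
ee_rot: [-3.058, 0.542, -0.075]
force: [0.2, 0.8, -0.7]
finger_gap: 0.0319
```

```bash
cat > mail.py <<'E'
from look import *
def mail(hue):
    c=viewer.capture("wrist"); s=manip.get_state()
    P,uv=cloud(c,np.ones((384,512),bool),True); col=c["pixels"][uv[:,1],uv[:,0]].astype(int)
    if hue=="o": y=(col[:,0]>120)&(col[:,2]<70)&(col[:,1]<140)&(col[:,0]-col[:,1]>70)
    L=w2c(P); tc=w2c(s["eef_pos"])
    y&=(abs(L[:,1]-tc[1])<25)&(uv[:,1]<215)
    L=L[y]; m=np.ones(len(L),bool); A=np.c_[L[:,:2],np.ones(len(L))]
    for _ in range(6):
        p=np.linalg.lstsq(A[m],L[m,2],rcond=None)[0]; m=abs(L[:,2]-A@p)<1.5
    print(len(L),"pitch",np.degrees(np.arctan(p[0])).round(1),"roll",np.degrees(np.arctan(p[1])).round(1),"y",np.percentile(L[m,1],[2,98]).round(1),"xmax",np.percentile(L[m,0],98).round(1),"z range",np.percentile(L[m,2],[2,98]).round(1))
    print("tcp",tc.round(1),s["force"].round(1)); return c,s
E
python3 - <<'E'
from mail import *
c,s=mail("o")
plan(s,c2w((14,-48,78)),-19.7,n=1)
E
```

```text
2568 pitch -27.3 roll 0.3 y [-64.1 -34.3] xmax 58.7 z range [85.7 97.1]
tcp [ 20.4 -49.5  99.4] [-1.  -0.3 -2.1]
t 24.70 at [549.4 -27.6 142. ] yaw0 -20.16 tilt 3.40 dist 22.4mm dyaw 0.46 N 1
toolz [ 0.0535  0.0257 -0.9982]
[0.0038, -0.0006, 0.0221] spin -0.46 x 1
```

Run:
```python
from mail import *
s=manip.get_state()
plan(s,c2w((28,-48.5,94)),-19.7,n=1)
plan(s,c2w((20,-48.5,77)),-19.7,n=1)
```

```text
t 24.70 at [549.4 -27.6 142. ] yaw0 -20.16 tilt 3.40 dist 9.4mm dyaw 0.46 N 1
toolz [ 0.0535  0.0257 -0.9982]
[0.0092, -0.001, 0.0015] spin -0.46 x 1
t 24.70 at [549.4 -27.6 142. ] yaw0 -20.16 tilt 3.40 dist 22.4mm dyaw 0.46 N 1
toolz [ 0.0535  0.0257 -0.9982]
[0.0096, -0.0002, 0.0203] spin -0.46 x 1
```

Request:
{"name": "carry_out", "arguments": {"delta_pos": [[0.004,-0.0005,0],[0.004,-0.0005,0.001],[0.001,0,0.003],[0,0,0.005],[0,0,0.005],[0,0,0.004],[0,0,0.001]], "spin": [-0.4,0,0,0,0,0,0]}}

```text
t: 25.28
eef_pos: [0.561, -0.0299, 0.1234]
ee_rot: [-3.06, 0.531, -0.077]
force: [-0.8, 0.6, 0.5]
finger_gap: 0.0321
```

Run:
```python
from mail import *
c,s=mail("o")
plan(s,c2w((20,-48.5,77)),-19.7,n=1)
```

```text
2903 pitch -20.0 roll 4.0 y [-62.7 -32.9] xmax 63.4 z range [76.8 84.5]
tcp [ 21.7 -47.8  77.5] [-0.1 -0.2 -0.1]
t 25.33 at [560.9 -29.9 123.4] yaw0 -19.74 tilt 3.46 dist 1.9mm dyaw 0.04 N 1
toolz [ 0.0547  0.0255 -0.9982]
[-0.0013, 0.0007, 0.0012] spin -0.04 x 1
```

Run:
```python
from mail import *
s=manip.get_state()
plan(s,c2w((4,-48,82)),-19.7,n=1)
plan(s,c2w((4,-48,50)),-19.7,n=1)
```

```text
t 25.33 at [560.9 -29.9 123.4] yaw0 -19.74 tilt 3.46 dist 18.3mm dyaw 0.04 N 1
toolz [ 0.0547  0.0255 -0.9982]
[-0.0179, 0.0003, 0.0038] spin -0.04 x 1
t 25.33 at [560.9 -29.9 123.4] yaw0 -19.74 tilt 3.46 dist 32.7mm dyaw 0.04 N 1
toolz [ 0.0547  0.0255 -0.9982]
[-0.0038, 0.0016, 0.0325] spin -0.04 x 1
```

Request:
{"name": "carry_out", "arguments": {"delta_pos": [[-0.004,0,-0.001],[-0.006,0,0.001],[-0.005,0,0.002],[-0.001,0,0.003],[0.001,0,0.004],[0.002,0,0.006],[0.003,0,0.006],[0.002,0,0.004],[0,0,0.001]], "spin": [0,0,0,0,0,0,0,0,0]}}

```text
t: 26.08
eef_pos: [0.5544, -0.0262, 0.0947]
ee_rot: [-3.061, 0.531, -0.08]
force: [-0.8, -0.4, -0.4]
finger_gap: 0.0321
```

Run:
```python
from mail import *
c,s=mail("o")
cv2.imwrite("pics/h3.png",cv2.resize(c["pixels"][:,:,::-1],None,fx=1.5,fy=1.5))
plan(s,c2w((5,-48,46)),-19.7,n=1)
```

```text
2135 pitch -3.9 roll 2.0 y [-61.5 -31.5] xmax 42.8 z range [59.6 62.8]
tcp [  1.1 -46.5  55.9] [-0.7  0.1 -0.7]
t 26.13 at [554.1 -26.1  94.6] yaw0 -19.73 tilt 3.54 dist 10.7mm dyaw 0.03 N 1
toolz [ 0.0564  0.0251 -0.9981]
[0.0078, 0.0018, 0.0071] spin -0.03 x 1
```

View pics/h3.png

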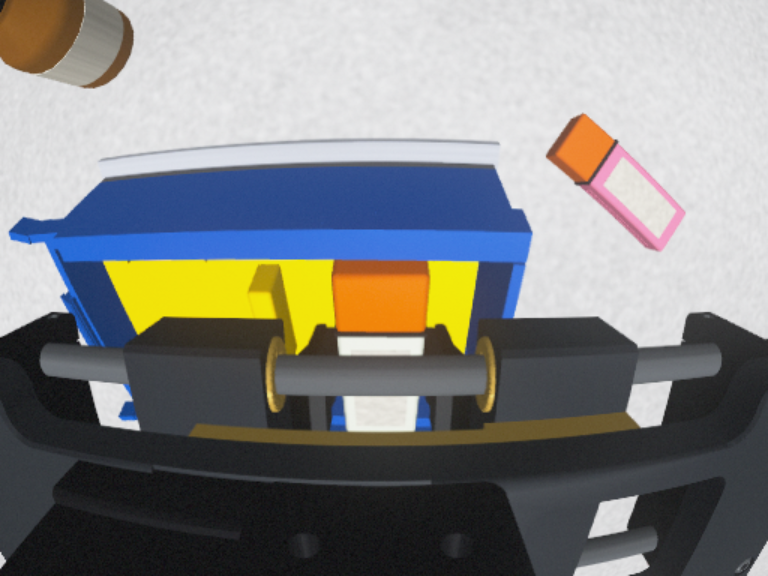

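Run:
```python
from mail import *
s=manip.get_state()
plan(s,c2w((4,-48,46)),-19.7,n=1)
```

```text
t 26.13 at [554.1 -26.1  94.6] yaw0 -19.73 tilt 3.54 dist 10.4mm dyaw 0.03 N 1
toolz [ 0.0564  0.0251 -0.9981]
[0.0069, 0.0018, 0.0075] spin -0.03 x 1
```

Request:
{"name": "carry_out", "arguments": {"delta_pos": [[0.001,0.001,0.001],[0.002,0.0007,0.002],[0.002,0,0.003],[0.001,0,0.001],[0,0,0]], "spin": [0,0,0,0,0]}}

```text
t: 26.55
eef_pos: [0.5606, -0.0302, 0.087]
ee_rot: [-3.061, 0.531, -0.08]
force: [1.1, -0.5, -1.6]
finger_gap: 0.0318
```

Run:
```python
from mail import *
c,s=mail("o")
plan(s,c2w((4,-48,43)),-19.7,n=1)
```

```text
1265 pitch -0.9 roll 1.6 y [-63.1 -33.4] xmax 39.8 z range [50.6 52.7]
tcp [  4.  -48.2  45.7] [-0.3  0.3 -0.3]
t 26.60 at [560.5 -30.1  87. ] yaw0 -19.74 tilt 3.53 dist 2.7mm dyaw 0.04 N 1
toolz [ 0.0562  0.025  -0.9981]
[0.0012, -0.0001, 0.0024] spin -0.04 x 1
```

Request:
{"name": "carry_out", "arguments": {"delta_pos": [[0.0005,0,0.002],[0.0005,0,0.001],[0,0,0],[0,0,0]], "spin": [0,0,0,0]}}

```text
t: 26.93
eef_pos: [0.5616, -0.0301, 0.0848]
ee_rot: [-3.06, 0.531, -0.079]
force: [-0.2, -0.0, -0.5]
finger_gap: 0.0318
```

Request:
{"name": "carry_out", "arguments": {"delta_pos": [[0,0,0],[0,0,0],[0,0,0],[-0.006,0,-0.014],[-0.01,0,-0.03],[-0.013,0,-0.035],[-0.013,-0.005,-0.033],[-0.008,-0.01,-0.02],[-0.003,-0.01,-0.01],[0,0,0]], "spin": [0,0,0,0,0,0,0,0,0,0], "fingers": 125}}

```text
t: 27.77
eef_pos: [0.51, 0.0085, 0.2297]
ee_rot: [-3.059, 0.534, -0.079]
force: [1.1, 0.4, 0.5]
finger_gap: 0.0443
```

Run:
```python
from chk import *
c,s=chk("h4",(-49,49,-66,-30,40,60),47)
P,uv=cloud(c,np.ones((384,512),bool),True); L=w2c(P)
m=(abs(L[:,0])<44)&(L[:,1]>10)&(L[:,1]<80)&(L[:,2]>20)&(L[:,2]<40); q=L[m]; A=np.c_[q[:,:2],np.ones(len(q))]; print("divider",np.linalg.lstsq(A,q[:,2],rcond=None)[0].round(3))
m=(L[:,2]>45)&(L[:,2]<56)&(abs(L[:,1]+48)<25)&(abs(L[:,0])<50); 
q=L[m]; print("mailer ext",np.percentile(q,[1,99],axis=0).round(1))
plan(s,(.40,.28,.2),23)
```

```text
2397 [[-43.8, -62.3, 48.1], [4.3, -47.0, 49.8], [43.2, -31.8, 51.2]]
plane [-1.0000e-03 -2.0000e-03  4.9715e+01]
tcp case [ 18.6 -29.5 198.9] [0.4 0.2 0.3] 0.0444
divider [1.0000e-03 2.0000e-03 2.9854e+01]
mailer ext [[-45.1 -62.8  47.9]
 [ 43.9 -31.8  51.4]]
t 27.82 at [509.7   7.9 228.5] yaw0 -19.84 tilt 3.44 dist 294.8mm dyaw 42.84 N 8
toolz [ 0.0545  0.0252 -0.9982]
[-0.0246, -0.0272, 0.0037] [-0.0219, -0.0294, 0.0039] [-0.0191, -0.0313, 0.0041] [-0.0161, -0.0329, 0.0043] [-0.0129, -0.0342, 0.0045] [-0.0097, -0.0353, 0.0046] [-0.0063, -0.036, 0.0048] [-0.0029, -0.0364, 0.005] spin -5.35 x 8
```

View pics/h4.png

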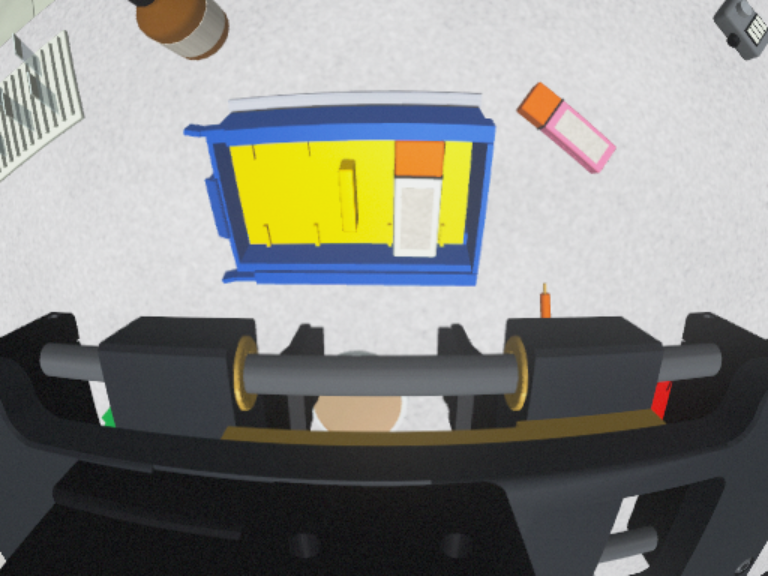

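Request:
{"name": "carry_out", "arguments": {"delta_pos": [[-0.018,-0.02,0.002],[-0.024,-0.03,0.003],[-0.022,-0.032,0.004],[-0.02,-0.034,0.005],[-0.017,-0.035,0.006],[-0.014,-0.034,0.006],[-0.01,-0.03,0.006],[-0.006,-0.022,0.005],[-0.003,-0.012,0.003],[0,-0.004,0],[0,0,0]], "spin": [-4,-5,-5,-5,-5,-5,-5,-4,-3,-2,0]}}

```text
t: 28.73
eef_pos: [0.3755, 0.2738, 0.1634]
ee_rot: [-3.06, -0.685, -0.051]
force: [0.2, -1.2, -0.5]
finger_gap: 0.0441
```

```bash
cat > lidm.py <<'E'
from look import *
def green(c):
    P,uv=cloud(c,np.ones((384,512),bool),True); col=c["pixels"][uv[:,1],uv[:,0]].astype(int)
    g=(col[:,1]-col[:,0]>25)&(col[:,1]-col[:,2]>15)
    m=np.zeros((384,512),np.uint8); m[uv[g][:,1],uv[g][:,0]]=1
    m=cv2.morphologyEx(m,cv2.MORPH_CLOSE,np.ones((5,5)))
    n,lab,st,_=cv2.connectedComponentsWithStats(m); k=1+st[1:,4].argmax()
    s=lab[uv[:,1],uv[:,0]]==k
    return P[s],uv[s]
E
python3 - <<'E'
from lidm import *
c,s=look("lid","i1",.0,.02)
P,uv=green(c); print(len(P),rect(P),np.percentile(P[:,2],[1,10,50,90,99,99.8]).round(4))
for a,b in((.006,.0105),(.016,.035)):
    q=P[(P[:,2]>a)&(P[:,2]<b)]; print(a,b,len(q),rect(q))
plan(s,(.4355,.292,.1),22.7)
E
```

```text
lid 0.94 [264. 128.] 16345 [ 3.6  8.9 10.8]
(436.1, 291.5, 183.4, 112.8, 112.3)
16734 (436.6, 289.9, 186.7, 115.3, 112.2) [-0.0015  0.0041  0.0088  0.0101  0.0255  0.0262]
0.006 0.0105 12880 (433.1, 288.6, 180.8, 105.2, 113.1)
0.016 0.035 581 (436.4, 290.1, 49.2, 13.3, 22.1)
t 28.78 at [375.3 273.2 163. ] yaw0 25.09 tilt 1.82 dist 89.1mm dyaw -2.39 N 3
toolz [ 0.0296  0.0115 -0.9995]
[0.0201, 0.0028, 0.0217] [0.0202, 0.0025, 0.0217] [0.0202, 0.0022, 0.0217] spin 0.8 x 3
```

View pics/i1.png

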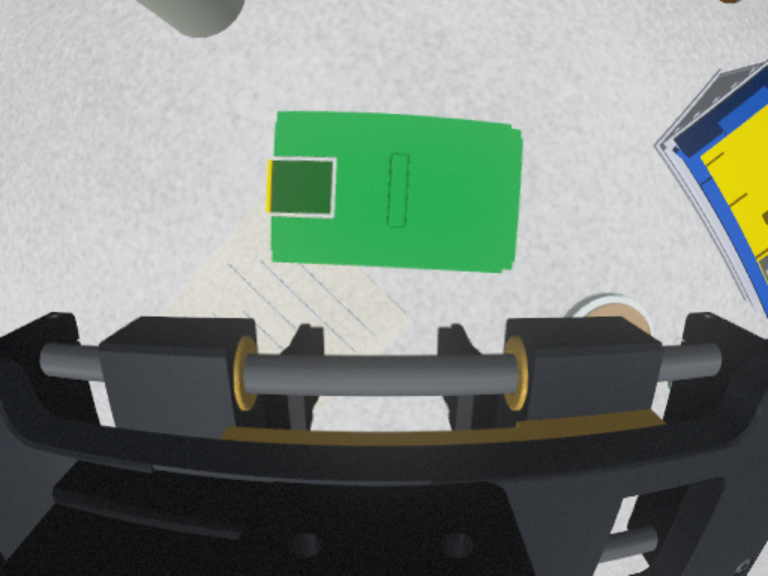

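Request:
{"name": "carry_out", "arguments": {"delta_pos": [[0.01,0.001,0.012],[0.014,0.002,0.02],[0.015,0.002,0.022],[0.012,0.001,0.016],[0.007,0,0.009],[0.002,0,0.004],[0,0,0.001],[0,0,0]], "spin": [0.6,0.8,0.8,0.6,0,0,0,0]}}

```text
t: 29.5
eef_pos: [0.4436, 0.2863, 0.0758]
ee_rot: [-3.085, -0.573, -0.051]
force: [-0.6, 0.3, 0.7]
finger_gap: 0.0441
```

Run:
```python
from look import *
s=manip.get_state();print(s["finger_gap"])
plan(s,(.4364,.2903,.015),22.3,n=1)
```

```text
0.04411944181577038
t 29.50 at [443.6 286.3  75.8] yaw0 21.05 tilt 1.87 dist 61.3mm dyaw 1.25 N 1
toolz [ 0.0314  0.0091 -0.9995]
[-0.0073, -0.0064, 0.0606] spin -1.25 x 1
```

Request:
{"name": "carry_out", "arguments": {"delta_pos": [[-0.003,-0.003,0.01],[-0.003,-0.002,0.014],[-0.001,-0.001,0.014],[0,0,0.009],[0,0,0.005],[0,0,0.002],[0,0,0]], "spin": [-0.6,-0.6,0,0,0,0,0]}}

```text
t: 30.08
eef_pos: [0.4368, 0.2902, 0.0218]
ee_rot: [-3.077, -0.607, -0.061]
force: [0.4, 0.1, -0.5]
finger_gap: 0.0444
```

Run:
```python
from look import *
s=manip.get_state();print(s["finger_gap"])
plan(s,(.4364,.2903,.015),22.3,n=1)
```

```text
0.044361765469961574
t 30.08 at [436.8 290.2  21.8] yaw0 22.34 tilt 2.24 dist 6.8mm dyaw -0.04 N 1
toolz [ 0.0373  0.0118 -0.9992]
[-0.0006, -0.0003, 0.0068] spin 0.04 x 1
```

Request:
{"name": "carry_out", "arguments": {"delta_pos": [[0,0,0.004],[0,0,0.002],[0,0,0],[0,0,0],[0,0,0],[0,0,0]], "spin": [0,0,0,0,0,0], "fingers": 255, "force": 10}}

```text
t: 30.58
eef_pos: [0.439, 0.2912, 0.0176]
ee_rot: [-3.076, -0.607, -0.067]
force: [1.2, -0.9, -0.2]
finger_gap: 0.0123
```

Request:
{"name": "carry_out", "arguments": {"delta_pos": [[0,0,-0.012],[0,0,-0.028],[0,0,-0.035],[0,0.005,-0.035],[0.004,0.01,-0.035],[0.006,0.015,-0.028],[0.01,0.022,-0.012],[0.012,0.026,-0.004]], "spin": [0,0,0,2,4,5,5,5]}}

```text
t: 31.25
eef_pos: [0.4733, 0.2188, 0.2177]
ee_rot: [-3.13, -0.028, -0.052]
force: [0.9, 0.6, -1.8]
finger_gap: 0.0116
```

Run:
```python
from look import *
s=manip.get_state();print(s["finger_gap"],s["force"])
plan(s,c2w((20,-3,145)),-19.7,step=.03)
```

```text
0.011608965655363894 [ 0.93393817  0.61987891 -1.76081833]
t 31.25 at [473.3 218.8 217.7] yaw0 1.00 tilt 1.99 dist 210.7mm dyaw -20.70 N 8
toolz [ 0.0329  0.011  -0.9994]
[0.0083, 0.0246, 0.0045] [0.0094, 0.0242, 0.0045] [0.0105, 0.0237, 0.0046] [0.0115, 0.0232, 0.0046] [0.0125, 0.0227, 0.0047] [0.0136, 0.0221, 0.0047] [0.0145, 0.0214, 0.0047] [0.0155, 0.0208, 0.0048] spin 2.59 x 8
```

Request:
{"name": "carry_out", "arguments": {"delta_pos": [[0.01,0.027,0],[0.011,0.028,0],[0.011,0.027,0.001],[0.012,0.026,0.002],[0.012,0.022,0.003],[0.01,0.016,0.003],[0.006,0.009,0.002],[0.002,0.003,0.001],[0,0,0]], "spin": [4,4,4,3,2.5,2,1,0,0]}}

```text
t: 32.0
eef_pos: [0.5262, 0.0394, 0.2183]
ee_rot: [-3.069, 0.567, -0.071]
force: [-1.0, 0.3, -2.0]
finger_gap: 0.0117
```

```bash
cat >> lidm.py <<'E'
def lid(out=None):
    c=viewer.capture("wrist"); s=manip.get_state()
    P,uv=green(c); L=w2c(P); L=L[uv[:,1]<212]; uv=uv[uv[:,1]<212]
    w=np.ones(len(L),bool); A=np.c_[L[:,:2],np.ones(len(L))]
    # panel top plane
    med=None
    for i in range(8):
        p=np.linalg.lstsq(A[w],L[w,2],rcond=None)[0]; r=L[:,2]-A@p; w=(abs(r)<max(1.2,6-i))
    Q=L[abs(L[:,2]-A@p)<8]
    print(len(L),"pitch",np.degrees(np.arctan(p[0])).round(2),"roll",np.degrees(np.arctan(p[1])).round(2),"panel z at tcp xy",end=" ")
    tc=w2c(s["eef_pos"]); print((p@[tc[0],tc[1],1]).round(1),"y ext",np.percentile(Q[:,1],[.3,99.7]).round(1))
    for a,b in ((-80,-40),(30,60)):
        t=Q[(Q[:,1]-tc[1]>a)&(Q[:,1]-tc[1]<b)]
        if len(t)>50: print(" uphill edge x near dy",(a+b)/2,np.percentile(t[:,0],99.5).round(1))
    print("tcp",tc.round(1),"F",s["force"].round(1),"gap",round(s["finger_gap"],4),"t",s["t"])
    if out: cv2.imwrite(f"pics/{out}.png",cv2.resize(c["pixels"][:,:,::-1],None,fx=1.5,fy=1.5))
    return c,s
E
python3 - <<'E'
from lidm import *
c,s=lid("i2")
plan(s,c2w((18,-3,112)),-19.7,n=1)
E
```

```text
19496 pitch -28.99 roll 1.99 panel z at tcp xy 177.7 y ext [-83.   95.4]
 uphill edge x near dy -60.0 55.4
 uphill edge x near dy 45.0 58.8
tcp [ 17.9   6.2 187.8] F [-0.8  0.3 -1.4] gap 0.0118 t 32.05
t 32.05 at [526.2  39.9 218.4] yaw0 -20.95 tilt 2.84 dist 76.4mm dyaw 1.25 N 1
toolz [ 0.0482  0.0117 -0.9988]
[0.0339, 0.0104, 0.0677] spin -1.25 x 1
```

View pics/i2.png

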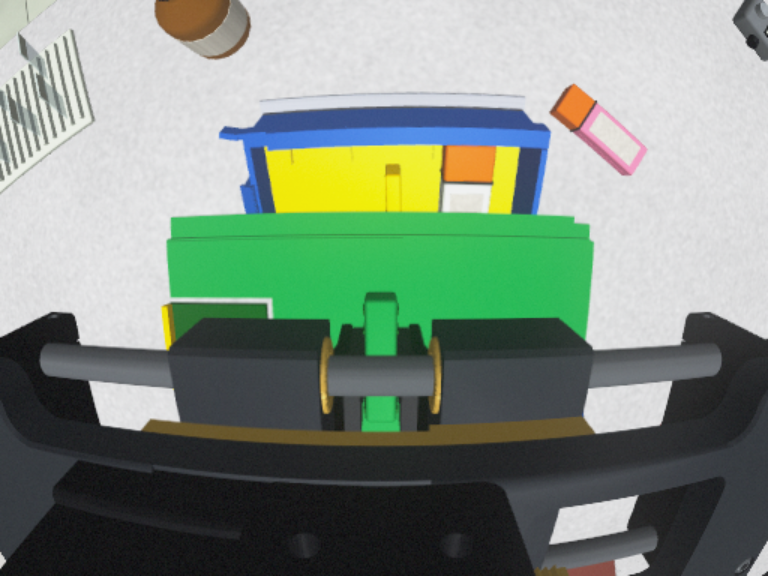

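Request:
{"name": "carry_out", "arguments": {"delta_pos": [[0.004,0.002,0.01],[0.006,0.003,0.014],[0.007,0.002,0.015],[0.006,0.001,0.011],[0.004,0,0.006],[0.001,0,0.002],[0,0,0]], "spin": [-0.6,-0.6,-0.6,0,0,0,0]}}

```text
t: 32.63
eef_pos: [0.5537, 0.0299, 0.1576]
ee_rot: [-3.079, 0.495, -0.071]
force: [0.0, -0.1, -0.6]
finger_gap: 0.0115
```

Run:
```python
from lidm import *
c,s=lid()
plan(s,c2w((14,-3,95)),-19.2,n=1)
plan(s,c2w((6,-3,82)),-19.2,n=1)
```

```text
19487 pitch -28.95 roll 1.98 panel z at tcp xy 110.4 y ext [-81.3  97.2]
 uphill edge x near dy -60.0 54.2
 uphill edge x near dy 45.0 53.3
tcp [ 14.5   6.1 120.7] F [ 0.7  0.1 -2. ] gap 0.0117 t 32.6833
t 32.68 at [553.6  29.9 157.9] yaw0 -18.31 tilt 2.91 dist 27.3mm dyaw -0.89 N 1
toolz [ 0.0486  0.0145 -0.9987]
[0.0107, 0.01, 0.023] spin 0.89 x 1
t 32.68 at [553.6  29.9 157.9] yaw0 -18.31 tilt 2.91 dist 40.7mm dyaw -0.89 N 1
toolz [ 0.0486  0.0145 -0.9987]
[0.0093, 0.0105, 0.0382] spin 0.89 x 1
```

Run:
```python
from lidm import *
s=manip.get_state()
plan(s,c2w((20,3,106)),-19,n=1)
plan(s,c2w((16,3,94)),-19,n=1)
```

```text
t 32.68 at [553.6  29.9 157.9] yaw0 -18.31 tilt 2.91 dist 16.0mm dyaw -0.69 N 1
toolz [ 0.0486  0.0145 -0.9987]
[0.0114, 0.0037, 0.0106] spin 0.69 x 1
t 32.68 at [553.6  29.9 157.9] yaw0 -18.31 tilt 2.91 dist 26.9mm dyaw -0.69 N 1
toolz [ 0.0486  0.0145 -0.9987]
[0.0131, 0.0041, 0.0232] spin 0.69 x 1
```

Request:
{"name": "carry_out", "arguments": {"delta_pos": [[0.004,0.001,0.003],[0.005,0.002,0.004],[0.003,0.001,0.004],[0.001,0,0.004],[0,0,0.005],[0,0,0.003],[0,0,0]], "spin": [0.4,0,0,0,0,0,0]}}

```text
t: 33.27
eef_pos: [0.5683, 0.0223, 0.1364]
ee_rot: [-3.076, 0.506, -0.077]
force: [-0.8, 1.0, 0.7]
finger_gap: 0.0117
```

Run:
```python
from lidm import *
c,s=lid("i3")
plan(s,c2w((10,3,85)),-19,n=1)
```

```text
21397 pitch -17.51 roll 0.01 panel z at tcp xy 85.9 y ext [-84.4  94.1]
 uphill edge x near dy -60.0 66.3
 uphill edge x near dy 45.0 65.3
tcp [18.7  3.8 94.2] F [-1.   0.3  0.5] gap 0.0121 t 33.3167
t 33.32 at [568.3  22.3 136.6] yaw0 -18.72 tilt 3.13 dist 12.7mm dyaw -0.28 N 1
toolz [ 0.0525  0.0148 -0.9985]
[-0.0037, 0.0012, 0.012] spin 0.28 x 1
```

Request:
{"name": "carry_out", "arguments": {"delta_pos": [[-0.001,0,0.003],[-0.002,0,0.004],[-0.002,0,0.004],[-0.002,0,0.003],[0,0,0.002],[0,0,0]], "spin": [0.2,0,0,0,0,0]}}

```text
t: 33.82
eef_pos: [0.5631, 0.0246, 0.1198]
ee_rot: [-3.076, 0.512, -0.083]
force: [-0.6, -0.7, -1.0]
finger_gap: 0.0121
```

Run:
```python
from lidm import *
c,s=lid("i3")
plan(s,c2w((4,3,80)),-19,n=1)
```

```text
22569 pitch -7.82 roll -0.13 panel z at tcp xy 76.4 y ext [-84.1  94.4]
 uphill edge x near dy -60.0 59.8
 uphill edge x near dy 45.0 59.3
tcp [ 5.6  4.3 82.3] F [-0.8  0.1 -0.1] gap 0.012 t 33.8667
t 33.87 at [563.   24.7 119.9] yaw0 -18.93 tilt 3.30 dist 3.1mm dyaw -0.07 N 1
toolz [ 0.0559  0.0137 -0.9983]
[-0.0005, 0.0014, 0.0027] spin 0.07 x 1
```

View pics/i3.png

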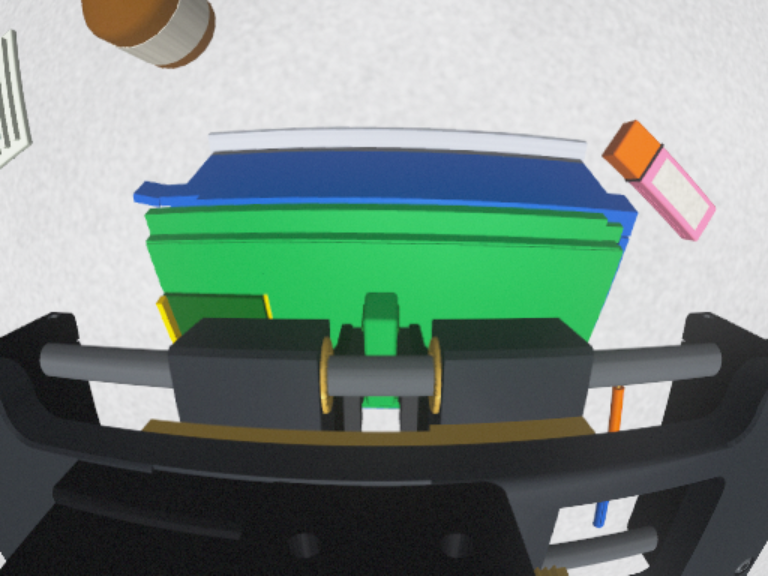

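Request:
{"name": "carry_out", "arguments": {"delta_pos": [[-0.001,0.0005,0.002],[-0.001,0,0.003],[-0.001,0,0.003],[0,0,0.002],[0,0,0]], "spin": [0,0,0,0,0]}}

```text
t: 34.28
eef_pos: [0.5636, 0.0243, 0.1174]
ee_rot: [-3.076, 0.511, -0.094]
force: [-1.0, 1.0, -1.7]
finger_gap: 0.012
```

Run:
```python
from lidm import *
c,s=lid()
plan(s,c2w((4,3,80)),-19,n=1)
```

```text
22347 pitch -9.12 roll 0.34 panel z at tcp xy 77.3 y ext [-84.4  94.2]
 uphill edge x near dy -60.0 59.5
 uphill edge x near dy 45.0 59.3
tcp [ 5.1  4.2 79.7] F [ 0.7  0.3 -1.4] gap 0.0121 t 34.3333
t 34.33 at [563.8  24.3 117.4] yaw0 -18.90 tilt 3.68 dist 1.7mm dyaw -0.10 N 1
toolz [ 0.0631  0.0115 -0.9979]
[-0.0012, 0.0012, 0.0002] spin 0.1 x 1
```

Request:
{"name": "carry_out", "arguments": {"delta_pos": [[0,0,0.003],[0,0,0.004],[-0.001,0,0.004],[-0.001,0,0.004]], "spin": [0,0,0,0], "force": 5}}

```text
t: 34.67
eef_pos: [0.565, 0.0241, 0.115]
ee_rot: [-3.079, 0.509, -0.101]
force: [-15.2, -0.8, 29.1]
finger_gap: 0.0124
```

Run:
```python
from lidm import *
c,s=lid()
plan(s,c2w((4,3,80)),-19,n=1)
```

```text
21991 pitch -10.03 roll -0.07 panel z at tcp xy 77.4 y ext [-84.2  94.3]
 uphill edge x near dy -60.0 59.6
 uphill edge x near dy 45.0 59.5
tcp [ 5.1  4.4 77. ] F [-15.5  -0.   28.2] gap 0.0124 t 34.7167
t 34.72 at [565.1  24.1 115.1] yaw0 -18.83 tilt 3.87 dist 3.5mm dyaw -0.17 N 1
toolz [ 0.067   0.0086 -0.9977]
[-0.0023, 0.0013, -0.0023] spin 0.17 x 1
```

Request:
{"name": "carry_out", "arguments": {"delta_pos": [[0,0,-0.003],[0,0,0]], "spin": [0,0]}}

```text
t: 34.88
eef_pos: [0.5655, 0.0239, 0.1199]
ee_rot: [-3.079, 0.509, -0.105]
force: [-0.2, -0.6, -1.1]
finger_gap: 0.012
```

Run:
```python
from lidm import *
c,s=lid("i4"); np.savez("i4.npz",**c)
P,uv=green(c); L=w2c(P); k=uv[:,1]<212; L=L[k]
for y0 in (-60,-30,60,85):
    m=abs(L[:,1]-y0)<3
    print(y0,[(x,np.median(L[m&(abs(L[:,0]-x)<1.5),2]).round(1)) for x in range(10,64,4) if (m&(abs(L[:,0]-x)<1.5)).sum()>2])
c=viewer.capture("scene");cv2.imwrite("pics/i5.png",cv2.resize(c["pixels"][150:260,220:340,::-1],None,fx=6,fy=5,interpolation=cv2.INTER_CUBIC))
```

```text
22200 pitch -9.6 roll 1.85 panel z at tcp xy 80.3 y ext [-83.6  94.7]
 uphill edge x near dy -60.0 62.3
 uphill edge x near dy 45.0 62.3
tcp [ 7.3  4.4 80.6] F [ 0.3  0.6 -1.3] gap 0.0121 t 34.9333
-60 [(22, np.float64(73.7)), (26, np.float64(74.0)), (30, np.float64(73.7)), (34, np.float64(74.1)), (38, np.float64(74.0)), (42, np.float64(73.7)), (46, np.float64(73.9)), (50, np.float64(73.8)), (54, np.float64(69.8)), (58, np.float64(68.8)), (62, np.float64(67.4))]
-30 [(22, np.float64(75.1)), (26, np.float64(75.0)), (30, np.float64(75.1)), (34, np.float64(75.0)), (38, np.float64(74.9)), (42, np.float64(74.9)), (46, np.float64(74.8)), (50, np.float64(74.8)), (54, np.float64(70.7)), (58, np.float64(69.8)), (62, np.float64(69.0))]
60 [(18, np.float64(76.3)), (22, np.float64(76.4)), (26, np.float64(75.6)), (30, np.float64(77.7)), (34, np.float64(77.7)), (38, np.float64(77.7)), (42, np.float64(77.6)), (46, np.float64(77.8)), (50, np.float64(77.6)), (54, np.float64(73.2)), (58, np.float64(72.7)), (62, np.float64(71.9))]
85 [(18, np.float64(77.2)), (22, np.float64(77.5)), (26, np.float64(77.1)), (30, np.float64(78.3)), (34, np.float64(78.6)), (38, np.float64(78.5)), (42, np.float64(78.4)), (46, np.float64(78.3)), (50, np.float64(78.4)), (54, np.float64(74.2)), (58, np.float64(73.4)), (62, np.float64(72.6))]
```

View pics/i4.png

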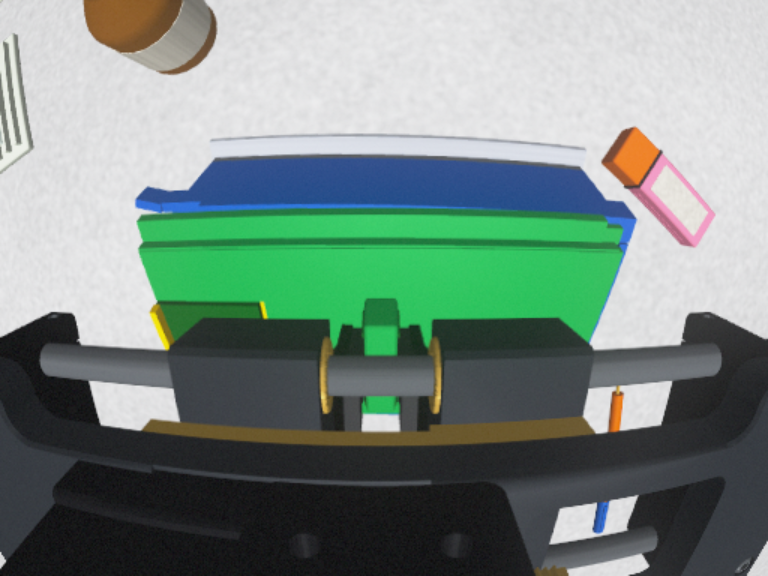

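View pics/i5.png

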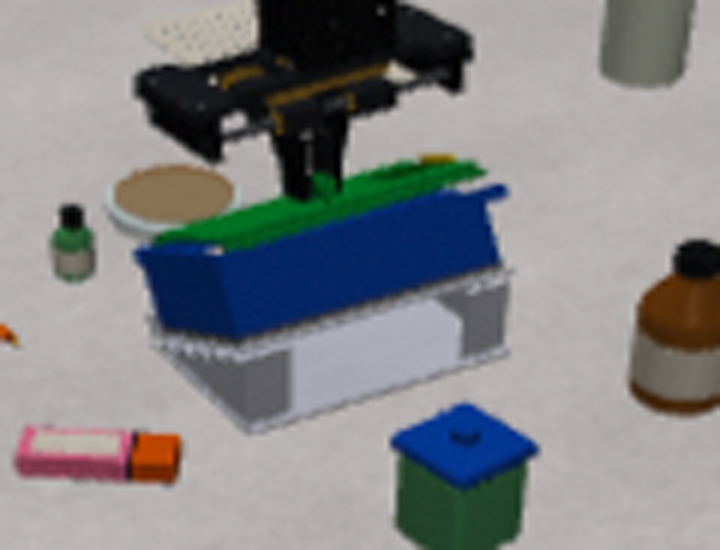

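Run:
```python
from lidm import *
s=manip.get_state()
plan(s,c2w((2,178,95)),-19.5,step=.04)
print(c2w((2,176,70)))
```

```text
t 34.98 at [564.7  24.  118.4] yaw0 -18.83 tilt 3.88 dist 174.5mm dyaw -0.67 N 5
toolz [ 0.0672  0.0085 -0.9977]
[-0.0015, -0.0348, -0.0012] spin 0.13 x 5
[0.62348565 0.18542    0.10738963]
```

Request:
{"name": "carry_out", "arguments": {"delta_pos": [[-0.005,0,-0.012],[-0.004,-0.01,-0.006],[-0.001,-0.03,0],[0,-0.041,0.002],[0,-0.041,0.002],[0,-0.04,0.002],[0,0,0],[0,0,0]], "spin": [0,0,0,0,0,0,0,0], "force": 12}}

```text
t: 35.65
eef_pos: [0.605, 0.19, 0.1262]
ee_rot: [-3.078, 0.518, -0.088]
force: [-0.2, -0.5, -2.0]
finger_gap: 0.012
```

```bash
cat >> lidm.py <<'E'
def lid2(out=None):
    c=viewer.capture("wrist"); s=manip.get_state()
    P,uv=green(c); L=w2c(P); k=uv[:,1]<210; L=L[k]; tc=w2c(s["eef_pos"])
    d=L-tc
    # panel: x 26..44 ahead, away from tongue (dy<40)
    m=(d[:,0]>28)&(d[:,0]<43)&(d[:,1]<38)&(d[:,1]>-85); q=d[m]; A=np.c_[q[:,:2],np.ones(len(q))]
    w=np.ones(len(q),bool)
    for i in range(5):
        p=np.linalg.lstsq(A[w],q[w,2],rcond=None)[0]; w=abs(q[:,2]-A@p)<1.5
    print(len(q),"pitch",np.degrees(np.arctan(p[0])).round(2),"roll",np.degrees(np.arctan(p[1])).round(2),"underside rel tcp %.1f"%(p[2]-10+1.25),"underside case z at centre %.1f front %.1f"%(tc[2]+p[2]-8.75,tc[2]+p[2]-8.75-90*p[1]))
    g=L[(abs(d[:,2]-(A@p).mean() if 0 else d[:,2])<30)]
    for a,b in ((-70,-40),(40,70)):
        t=L[(d[:,1]>a)&(d[:,1]<b)&(abs(d[:,2]-p[2])<12)]; print(" uphill edge x dy",(a+b)/2,np.percentile(t[:,0],99.3).round(1) if len(t)>50 else None)
    t=L[(d[:,0]>5)&(d[:,0]<40)&(abs(d[:,2]-p[2])<8)]; print(" front y",np.percentile(t[:,1],.3).round(1))
    print("tcp",tc.round(1),"F",s["force"].round(1),"gap",round(s["finger_gap"],4),"t",round(s["t"],2))
    if out: cv2.imwrite(f"pics/{out}.png",cv2.resize(c["pixels"][:,:,::-1],None,fx=1.5,fy=1.5))
    return c,s
E
python3 - <<'E'
from lidm import *
c,s=lid2("j1")
plan(s,c2w((2,176,74)),-19.5,n=1)
E
```

```text
5068 pitch -0.66 roll 1.73 underside rel tcp -13.9 underside case z at centre 81.7 front 79.0
 uphill edge x dy -55.0 48.4
 uphill edge x dy 55.0 48.9
 front y 85.4
tcp [ -6.  174.   95.6] F [-0.2  1.1 -2.2] gap 0.012 t 35.7
t 35.70 at [604.6 190.1 126. ] yaw0 -19.17 tilt 3.40 dist 23.1mm dyaw -0.33 N 1
toolz [ 0.0583  0.0108 -0.9982]
[0.0166, -0.0013, 0.016] spin 0.33 x 1
```

View pics/j1.png

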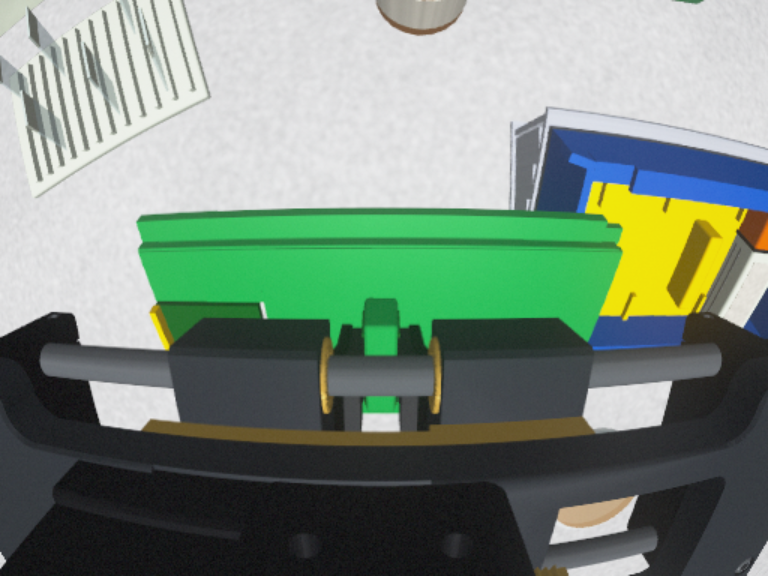

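Run:
```python
from lidm import *
s=manip.get_state()
plan(s,c2w((1.3,173.5,78)),-19.4,n=1)
```

```text
t 35.70 at [604.6 190.1 126. ] yaw0 -19.17 tilt 3.40 dist 19.1mm dyaw -0.23 N 1
toolz [ 0.0583  0.0108 -0.9982]
[0.0142, 0.001, 0.0127] spin 0.23 x 1
```

Request:
{"name": "carry_out", "arguments": {"delta_pos": [[0.004,0.0005,0.003],[0.005,0.0005,0.004],[0.003,0,0.003],[0.001,0,0.001],[0,0,0]], "spin": [0.2,0,0,0,0]}}

```text
t: 36.12
eef_pos: [0.617, 0.1813, 0.1125]
ee_rot: [-3.076, 0.53, -0.083]
force: [0.2, -1.0, -2.3]
finger_gap: 0.0117
```

Run:
```python
from lidm import *
c,s=lid2()
plan(s,c2w((1.3,173.5,72)),-19.4,n=1)
```

```text
5100 pitch -0.85 roll 1.46 underside rel tcp -14.0 underside case z at centre 62.9 front 60.6
 uphill edge x dy -55.0 54.0
 uphill edge x dy 55.0 55.1
 front y 81.2
tcp [  0.3 169.8  76.9] F [-0.6  0.3 -2.1] gap 0.0119 t 36.17
t 36.17 at [616.9 181.2 112.6] yaw0 -19.60 tilt 3.21 dist 6.2mm dyaw 0.20 N 1
toolz [ 0.0552  0.0093 -0.9984]
[0.003, -0.0036, 0.004] spin -0.2 x 1
```

Request:
{"name": "carry_out", "arguments": {"delta_pos": [[0.001,-0.001,0.001],[0.002,-0.001,0.002],[0.0015,0,0.002],[0,0,0.001],[0,0,0]], "spin": [-0.4,0,0,0,0]}}

```text
t: 36.58
eef_pos: [0.6233, 0.1804, 0.1076]
ee_rot: [-3.078, 0.522, -0.085]
force: [-0.2, -0.2, -0.4]
finger_gap: 0.0114
```

Run:
```python
from lidm import *
c,s=lid2("j2")
plan(s,c2w((1.3,172,71)),-19.4,n=1)
P,uv=cloud(c,np.ones((384,512),bool),True); L=w2c(P)
col=c["pixels"][uv[:,1],uv[:,0]].astype(int); b=(col[:,2]>col[:,0]+40)&(col[:,2]>col[:,1]+30)
for n,m in (("lip up",b&(L[:,0]>53)&(L[:,0]<60)&(L[:,1]<70)&(L[:,1]>-60)&(abs(L[:,2]-64)<4)),("floor div",(abs(L[:,0])<40)&(L[:,1]<60)&(L[:,1]>10)&(abs(L[:,2]-31)<4))): print(n,m.sum(),np.median(L[m,2]) if m.sum() else None)
```

```text
5083 pitch -0.55 roll 1.0 underside rel tcp -13.9 underside case z at centre 55.6 front 54.1
 uphill edge x dy -55.0 57.5
 uphill edge x dy 55.0 58.1
 front y 82.7
tcp [  3.5 171.3  69.6] F [-0.9  0.6  0.7] gap 0.0118 t 36.63
t 36.63 at [623.3 180.5 107.8] yaw0 -19.28 tilt 3.31 dist 2.7mm dyaw -0.12 N 1
toolz [ 0.0569  0.0096 -0.9983]
[-0.0026, -0.0008, -0.0003] spin 0.12 x 1
lip up 727 62.7013745733264
floor div 3355 29.69394217379305
```

View pics/j2.png

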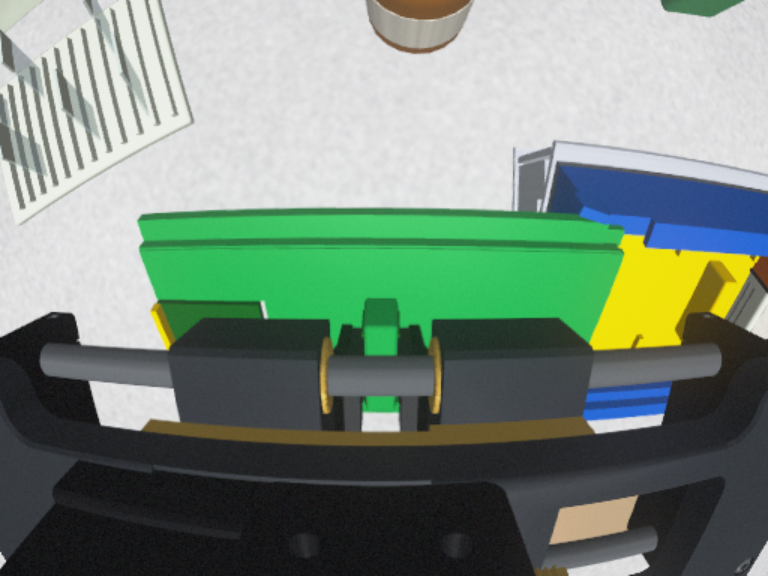

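Request:
{"name": "carry_out", "arguments": {"delta_pos": [[-0.002,0.001,0],[0,0.004,0],[0,0.005,0],[0,0.005,0],[0,0.003,0],[0,0,0]], "spin": [0,0,0,0,0,0]}}

```text
t: 37.13
eef_pos: [0.6144, 0.1629, 0.1071]
ee_rot: [-3.078, 0.52, -0.085]
force: [-0.4, 1.1, -0.8]
finger_gap: 0.0122
```

Run:
```python
from lidm import *
c,s=lid2("j3")
plan(s,c2w((1.5,140,69)),-19.4,n=1)
```

```text
5071 pitch -0.65 roll 1.39 underside rel tcp -13.9 underside case z at centre 56.4 front 54.2
 uphill edge x dy -55.0 55.1
 uphill edge x dy 55.0 55.6
 front y 63.2
tcp [  1.1 151.9  70.3] F [-1.3 -0.1 -1. ] gap 0.0115 t 37.18
t 37.18 at [614.5 163.  107.2] yaw0 -19.22 tilt 3.32 dist 11.9mm dyaw -0.18 N 1
toolz [ 0.0571  0.0096 -0.9983]
[0.0008, 0.0119, 0.0006] spin 0.18 x 1
```

View pics/j3.png

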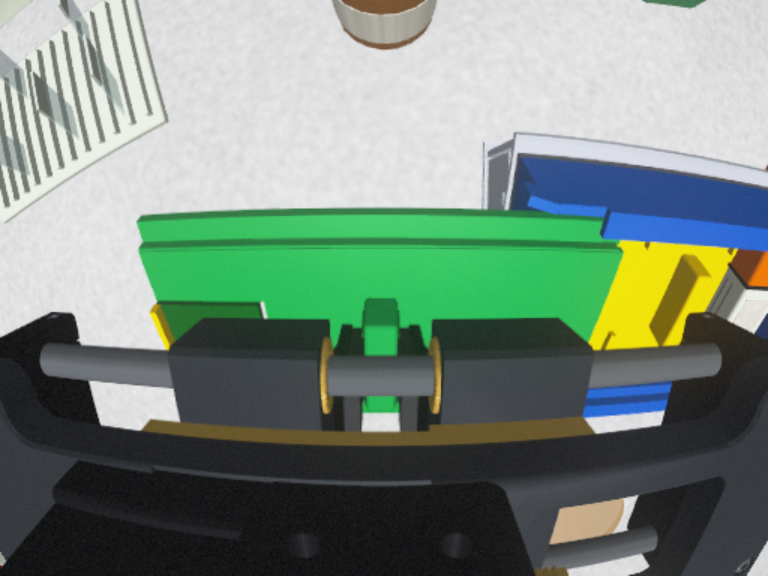

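Request:
{"name": "carry_out", "arguments": {"delta_pos": [[0,0.006,0],[0,0.01,0.0003],[0,0.01,0.0005],[0,0.009,0.0005],[0,0.005,0.0003],[0,0.001,0]], "spin": [0,0,0,0,0,0]}}

```text
t: 37.68
eef_pos: [0.6002, 0.1215, 0.1056]
ee_rot: [-3.076, 0.52, -0.088]
force: [-0.6, 2.6, 0.8]
finger_gap: 0.0118
```

Run:
```python
from lidm import *
c,s=lid2()
plan(s,c2w((0.5,60,68.5)),-19.4,n=1)
```

```text
5076 pitch -0.29 roll 0.55 underside rel tcp -13.8 underside case z at centre 54.9 front 54.0
 uphill edge x dy -55.0 47.0
 uphill edge x dy 55.0 55.6
 front y 19.2
tcp [  0.9 107.9  68.6] F [-1.7 -0.6  0.1] gap 0.012 t 37.73
t 37.73 at [600.3 121.4 105.7] yaw0 -19.22 tilt 3.43 dist 47.9mm dyaw -0.18 N 1
toolz [ 0.0588  0.0112 -0.9982]
[-0.0007, 0.0479, -0.0012] spin 0.18 x 1
```

Request:
{"name": "carry_out", "arguments": {"delta_pos": [[0,0.008,0],[0,0.013,0],[0,0.014,0.0002],[0,0.014,0.0002],[0,0.012,0],[0,0.007,0],[0,0.002,0]], "spin": [0,0,0,0,0,0,0]}}

```text
t: 38.32
eef_pos: [0.5763, 0.0526, 0.1053]
ee_rot: [-3.072, 0.516, -0.092]
force: [-0.8, 2.8, 2.2]
finger_gap: 0.0122
```

Run:
```python
from lidm import *
c,s=lid2("j4")
plan(s,c2w((0.5,4,68.5)),-19.4,n=1)
```

```text
5088 pitch 0.02 roll 0.07 underside rel tcp -13.8 underside case z at centre 54.1 front 54.0
 uphill edge x dy -55.0 46.8
 uphill edge x dy 55.0 55.9
 front y -53.8
tcp [ 1.4 34.8 67.9] F [-3.5 -1.1  4.8] gap 0.0117 t 38.37
t 38.37 at [576.3  52.3 105.3] yaw0 -19.13 tilt 3.65 dist 30.8mm dyaw -0.27 N 1
toolz [ 0.0619  0.0147 -0.998 ]
[-0.0014, 0.0307, -0.0012] spin 0.27 x 1
```

View pics/j4.png

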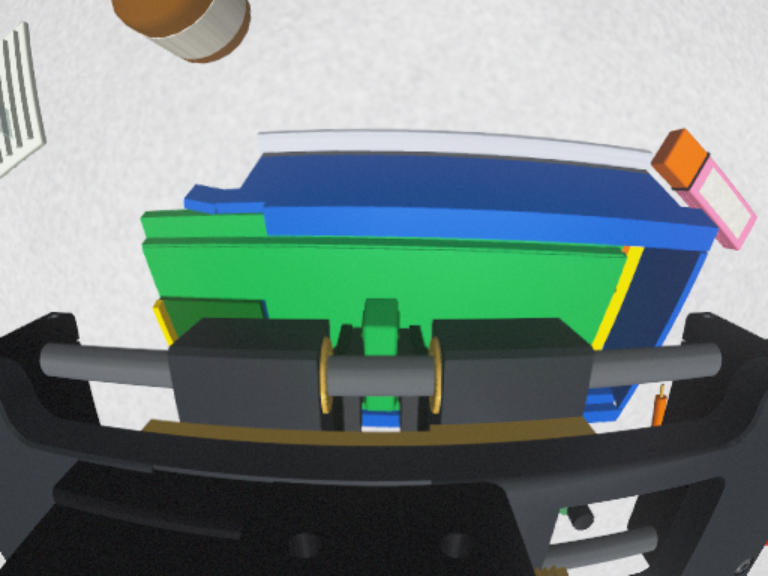

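Request:
{"name": "carry_out", "arguments": {"delta_pos": [[0,0.004,-0.0005],[0,0.006,-0.0005],[0,0.006,0],[0,0.006,0],[0,0.006,0],[0,0.006,0]], "spin": [0.2,0,0,0,0,0], "force": 25}}

```text
t: 38.87
eef_pos: [0.5652, 0.0214, 0.1062]
ee_rot: [-3.067, 0.518, -0.092]
force: [-0.7, 2.4, 2.3]
finger_gap: 0.0115
```

Run:
```python
from lidm import *
c,s=lid2()
plan(s,c2w((0.5,2,68.5)),-19.4,n=1)
```

```text
5082 pitch 0.03 roll 0.57 underside rel tcp -13.7 underside case z at centre 54.8 front 53.9
 uphill edge x dy -55.0 46.8
 uphill edge x dy 55.0 48.0
 front y -87.2
tcp [ 1.5  1.4 68.6] F [-0.7  5.7  1.9] gap 0.0114 t 38.92
t 38.92 at [564.9  20.9 105.9] yaw0 -19.27 tilt 3.80 dist 1.2mm dyaw -0.13 N 1
toolz [ 0.0631  0.0199 -0.9978]
[-0.0009, -0.0006, 0.0005] spin 0.13 x 1
```

Request:
{"name": "carry_out", "arguments": {"delta_pos": [[0,0.004,0.0005],[0,0.005,0.0005],[0,0.005,0]], "spin": [0,0,0]}}

```text
t: 39.17
eef_pos: [0.5643, 0.0209, 0.1059]
ee_rot: [-3.039, 0.516, -0.102]
force: [9.4, 23.1, -6.4]
finger_gap: 0.012
```

Run:
```python
from lidm import *
c,s=lid2("j5")
c=viewer.capture("top");cv2.imwrite("pics/j5t.png",cv2.resize(c["pixels"][130:220,210:310,::-1],None,fx=7,fy=6,interpolation=cv2.INTER_CUBIC))
```

```text
5144 pitch -0.42 roll 0.63 underside rel tcp -13.6 underside case z at centre 55.2 front 54.2
 uphill edge x dy -55.0 46.7
 uphill edge x dy 55.0 47.8
 front y -87.6
tcp [ 1.1  1.1 68.8] F [ 9.1 24.1 -2. ] gap 0.0123 t 39.22
```

View pics/j5.png

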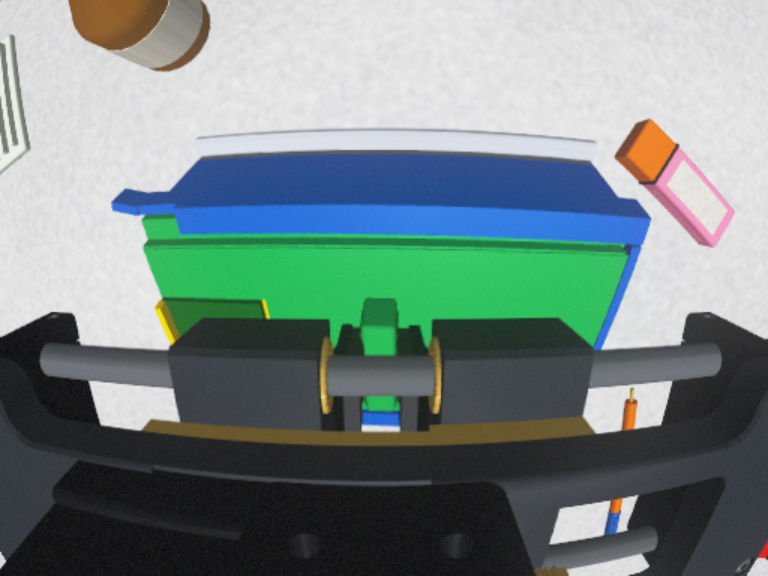

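Request:
{"name": "carry_out", "arguments": {"delta_pos": [[0,-0.002,0],[0,0,0],[0,0,0],[0,0,0],[-0.004,0,-0.012],[-0.008,0,-0.025],[-0.01,0,-0.03],[-0.008,0,-0.025],[-0.004,0,-0.012],[0,0,0]], "spin": [0,0,0,0,0,0,0,0,0,0], "fingers": 150}}

```text
t: 40.1
eef_pos: [0.5215, 0.0239, 0.2076]
ee_rot: [-3.047, 0.519, -0.094]
force: [0.1, 0.0, -0.4]
finger_gap: 0.036
```

Run:
```python
from lidm import *
c=viewer.capture("wrist"); s=manip.get_state(); np.savez("k1.npz",**c)
cv2.imwrite("pics/k1.png",cv2.resize(c["pixels"][40:240,100:400,::-1],None,fx=2.6,fy=2.6,interpolation=cv2.INTER_CUBIC))
P,uv=green(c); L=w2c(P); m=(abs(L[:,2]-64)<14)
print(w2c(s["eef_pos"]),s["force"],s["finger_gap"])
q=L[(abs(L[:,2]-62.75)<3)&(abs(L[:,0])<45)]; A=np.c_[q[:,:2],np.ones(len(q))]; print("panel",len(q),np.linalg.lstsq(A,q[:,2],rcond=None)[0].round(4))
g=L[(abs(L[:,0])<40)&(abs(L[:,2]-64)<8)]; print("y ext",np.percentile(g[:,1],[.2,99.8]).round(1))
r=L[(L[:,2]>70)&(L[:,2]<84)&(abs(L[:,0])<30)&(abs(L[:,1])<30)]; print("rib y",np.percentile(r[:,1],[3,97]).round(1),"x",np.percentile(r[:,0],[3,97]).round(1))
W,u2=cloud(c,np.ones((384,512),bool),True); D=w2c(W)
t=D[(abs(D[:,0])<16)&(D[:,1]>45)&(D[:,1]<98)&(abs(D[:,2]-60)<12)]
for y0 in range(48,98,4):
    z=t[abs(t[:,1]-y0)<1.5,2]; print(y0,len(z),np.median(z).round(1) if len(z) else None,end="; ")
```

```text
[ 13.15748921 -10.48172785 176.92695576] [ 0.34360249  0.26188395 -0.38366155] 0.03575907198748574
panel 14739 [ 4.00000e-04 -3.30000e-03  6.26671e+01]
y ext [-86.9  93.1]
rib y [-2.8  9.3] x [-23.8  23.5]
48 30 62.5; 52 99 61.5; 56 89 61.7; 60 88 61.7; 64 87 61.7; 68 89 61.7; 72 84 61.9; 76 83 61.8; 80 84 61.6; 84 76 61.7; 88 80 61.8; 92 104 62.1; 96 56 66.7;
```

View pics/k1.png

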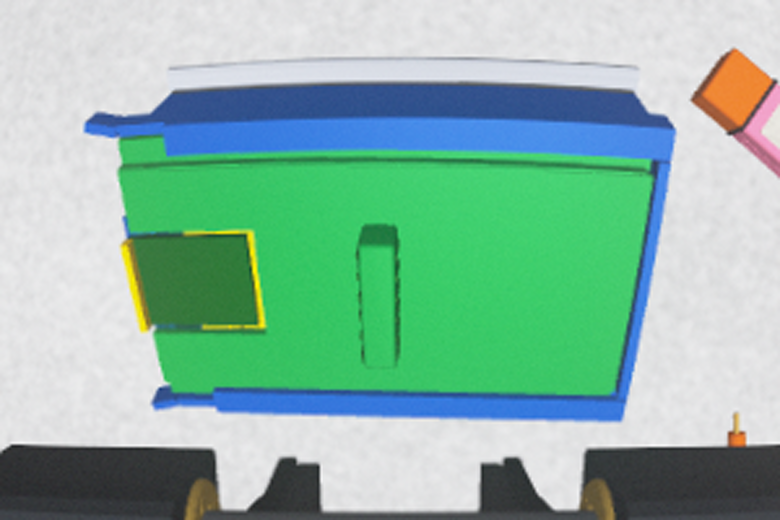

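Run:
```python
from lidm import *
c=viewer.capture("wrist"); P,uv=cloud(c,np.ones((384,512),bool),True); L=w2c(P); col=c["pixels"][uv[:,1],uv[:,0]].astype(int)
b=(col[:,2]>col[:,1]+40); g=(col[:,1]-col[:,2]>25)
for x0 in (-30,-10,10,30):
    m=(abs(L[:,0]-x0)<4)&(L[:,1]<-75)&(L[:,1]>-100)&(L[:,2]>50)
    i=np.argsort(L[m,1]); 
    print(x0,"green min y",np.sort(L[m&g,1])[:3].round(1),"z",L[m&g,2][np.argsort(L[m&g,1])[:3]].round(1),"blue top y range",np.percentile(L[m&b&(L[:,2]>60),1],[2,98]).round(1))
ye=(col[:,0]>140)&(col[:,2]<90)&(col[:,1]>120)&(abs(L[:,0])<25)&(L[:,1]>80)&(L[:,2]>45); print("yellow tip",ye.sum(),np.percentile(L[ye],[2,50,98],axis=0).round(1))
r=viewer.regions_of(c,"tongue")
print([(round(a["conf"],2),a["position"]) for a in r[:2]])
k=(abs(L[:,0])<20)&(abs(L[:,2]-79)<1.5)&g&(abs(L[:,1])<25); print("rib top y",np.percentile(L[k,1],[1,50,99]).round(1),k.sum(), "TCP",w2c(manip.get_state()["eef_pos"]))
```

```text
-30 green min y [-87.8 -87.6 -87.5] z [56.4 56.3 58.1] blue top y range [-91.8 -87.7]
-10 green min y [-86.3 -86.3 -86. ] z [62.9 62.3 62.3] blue top y range [-91.9 -88.2]
10 green min y [-86.4 -86.4 -86.4] z [60.9 62.1 63.2] blue top y range [-91.7 -88.1]
30 green min y [-88.  -87.8 -87.8] z [58.6 58.8 58.4] blue top y range [-92.2 -87.7]
yellow tip 108 [[-18.   92.9  63.6]
 [  2.1  94.4  66.5]
 [ 18.9  96.1  67.7]]
[(0.61, [172.4, 146.4])]
rib top y [-2.5  3.3  9.4] 527 TCP [ 10.79394086 -10.30558449 175.15636868]
```

Run:
```python
from lidm import *
s=manip.get_state(); plan(s,c2w((2,4,88)),-19.5,n=1)
```

```text
t 40.25 at [520.5  24.4 203.9] yaw0 -19.41 tilt 4.29 dist 88.8mm dyaw -0.09 N 1
toolz [ 0.0634  0.0398 -0.9972]
[0.0303, -0.0093, 0.0829] spin 0.09 x 1
```

Request:
{"name": "carry_out", "arguments": {"delta_pos": [[0.003,-0.002,0.009],[0.006,-0.003,0.016],[0.007,-0.002,0.018],[0.006,-0.001,0.015],[0.004,0,0.008],[0.001,0,0.003],[0,0,0]], "spin": [0,0,0,0,0,0,0]}}

```text
t: 40.83
eef_pos: [0.5505, 0.0249, 0.1205]
ee_rot: [-3.049, 0.522, -0.063]
force: [0.4, -0.5, 0.6]
finger_gap: 0.0358
```

Run:
```python
from lidm import *
s=manip.get_state(); print(w2c(s["eef_pos"])); plan(s,c2w((2,4,73)),-19.5,n=1)
```

```text
[-4.522333    0.22922526 88.51663726]
t 40.83 at [550.5  24.9 120.5] yaw0 -19.48 tilt 3.59 dist 17.2mm dyaw -0.02 N 1
toolz [ 0.0483  0.0399 -0.998 ]
[0.0128, -0.0031, 0.0111] spin 0.02 x 1
```

Request:
{"name": "carry_out", "arguments": {"delta_pos": [[0.003,-0.001,0.002],[0.004,-0.001,0.004],[0.003,0,0.003],[0.001,0,0.001],[0,0,0]], "spin": [0,0,0,0,0]}}

```text
t: 41.25
eef_pos: [0.5634, 0.0232, 0.1106]
ee_rot: [-3.049, 0.522, -0.064]
force: [0.0, -0.4, -0.4]
finger_gap: 0.0362
```

Run:
```python
from lidm import *
s=manip.get_state(); print(w2c(s["eef_pos"]),s["force"])
```

```text
[ 1.90325272  3.03914883 73.7679809 ] [ 0.03228388 -0.37785781 -0.35782545]
```

Request:
{"name": "carry_out", "arguments": {"delta_pos": [[0,0.003,0],[0,0.004,0],[0,0.004,0],[0,0.003,0],[0,0.002,0]], "spin": [0,0,0,0,0]}}

```text
t: 41.67
eef_pos: [0.5584, 0.0101, 0.1114]
ee_rot: [-3.043, 0.521, -0.067]
force: [2.7, 13.8, 0.6]
finger_gap: 0.0357
```

Run:
```python
from lidm import *
s=manip.get_state(); print(w2c(s["eef_pos"]),s["force"])
```

```text
[  1.99402712 -10.96027255  74.56847934] [ 2.68587594 13.76502707  0.56371427]
```

Request:
{"name": "carry_out", "arguments": {"delta_pos": [[0,-0.004,0],[0,-0.005,0],[-0.003,0,-0.012],[-0.008,0,-0.025],[-0.012,0,-0.032],[-0.01,0,-0.03],[-0.006,0,-0.018],[-0.002,0,-0.006],[0,0,0]], "spin": [0,0,0,0,0,0,0,0,0]}}

```text
t: 42.42
eef_pos: [0.5123, 0.0259, 0.2424]
ee_rot: [-3.045, 0.522, -0.066]
force: [-0.2, -0.3, -0.4]
finger_gap: 0.0357
```

Run:
```python
from lidm import *
c=viewer.capture("wrist"); P,uv=cloud(c,np.ones((384,512),bool),True); L=w2c(P); col=c["pixels"][uv[:,1],uv[:,0]].astype(int)
cv2.imwrite("pics/k2.png",cv2.resize(c["pixels"][:,:,::-1],None,fx=1.5,fy=1.5))
g=(col[:,1]-col[:,2]>25)
for x0 in (-30,-10,10,30):
    m=(abs(L[:,0]-x0)<4)&(L[:,1]<-75)&(L[:,1]>-100)&(L[:,2]>50); print(x0,np.sort(L[m&g,1])[:3].round(1))
ye=(col[:,0]>140)&(col[:,2]<90)&(col[:,1]>120)&(abs(L[:,0])<25)&(L[:,1]>80)&(L[:,2]>45); print("yellow tip",np.percentile(L[ye],[2,50,98],axis=0).round(1))
k=(abs(L[:,0])<20)&(abs(L[:,2]-79)<1.5)&g&(abs(L[:,1])<25); print("rib top y",np.percentile(L[k,1],[1,50,99]).round(1))
t=L[(abs(L[:,0])<16)&(L[:,1]>45)&(L[:,1]<98)&(abs(L[:,2]-60)<12)]
print([(y0,np.median(t[abs(t[:,1]-y0)<1.5,2]).round(1)) for y0 in range(52,92,8)])
s=manip.get_state(); print(s["t"],s["eef_pos"],s["force"])
c=viewer.capture("top"); cv2.imwrite("pics/k3.png",cv2.resize(c["pixels"][:,:,::-1],None,fx=1.5,fy=1.5))
```

```text
-30 [-87.6 -87.4 -87.3]
-10 [-87.8 -87.4 -87.4]
10 [-87.7 -87.3 -87.3]
30 [-87.8 -87.8 -87.7]
yellow tip [[-19.6  91.6  62.8]
 [  0.2  92.8  66.4]
 [ 16.8  94.6  67.9]]
rib top y [-4.2  1.8  7.9]
[(52, np.float64(61.7)), (60, np.float64(61.8)), (68, np.float64(61.5)), (76, np.float64(61.8)), (84, np.float64(61.7))]
42.4667 [0.51244917 0.02591369 0.24177129] [ 0.30811903 -0.17698524  0.63876159]
```

View pics/k2.png

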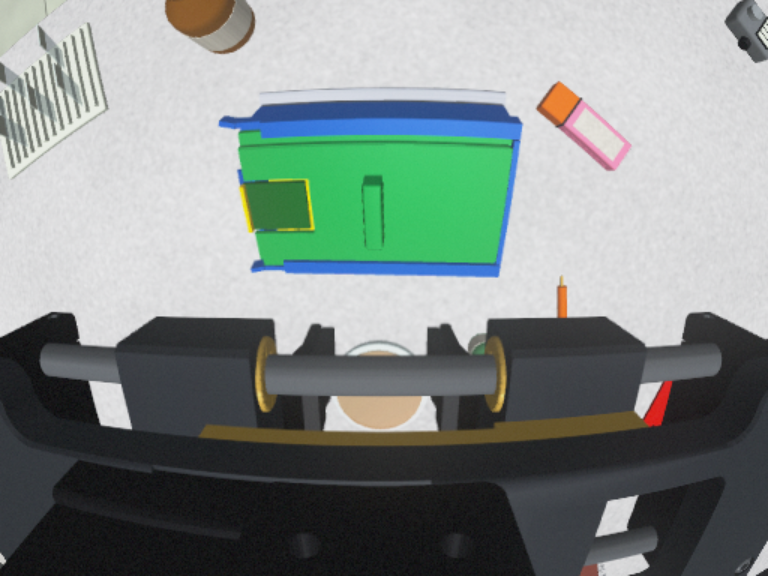

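View pics/k3.png

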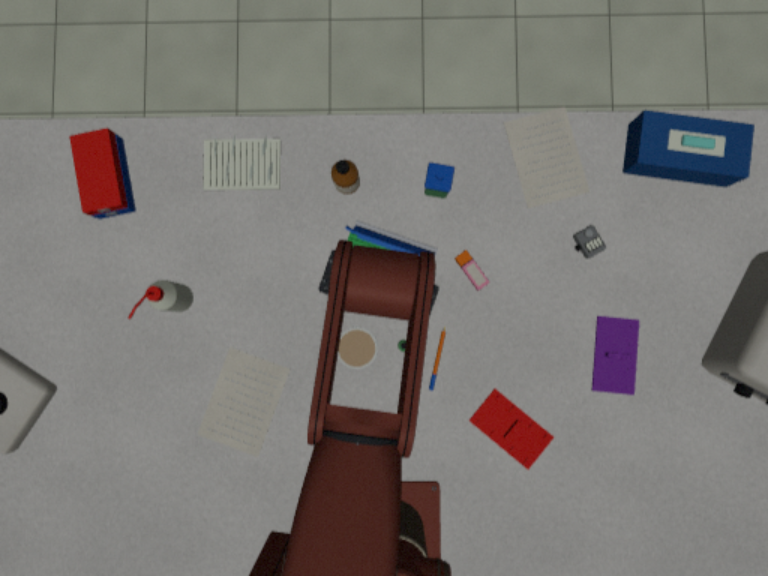

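Run:
```python
from plant import manip
print(manip.job_done()); print(manip.get_state()["t"])
```

```text
the job is handed in; nothing more can be done
None
the job is handed in; nothing more can be done
```

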